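# Load the fresh drying cassette into the gas dryer bay

### The arm

A 6-joint arm with a two-finger parallel gripper is mounted at the origin on a cart in front of the work surface, level with it; the furniture and walls round the work are solid. World frame = base frame: x ahead of the robot, y to its left, z up, the work surface at z = 0. Lengths are in m, angles in rad, forces in N, time in s.
With the tool pointing down it reaches from about 0.225 to 0.725 m from the base axis. Payload 3.1 kg.
Tool frame: the origin (TCP) lies midway between the tips of the shut fingers; the grasp point (between the pads) lies 19 mm behind it; x points along the fingers, y is the direction in which the jaws open and shut, and the axes are right-handed (so a half turn about x gives the same grasp; the last joint's range is limited). The gripper opens to 85 mm and grips with 20 to 120 N. Pads are 22 mm wide; open, the fingers measure 114 mm over their backs; the gripper's body (76 mm by 85 mm) begins 54 mm behind the grasp point. The pads swing forward as they close: fully open they stand 13 mm farther back than shut.
Start: joints at [1.165, 0.048, 0.099, 1.622, 0, 1.443], TCP at [0.144, 0.505, 0.231] pointing down, gripper open.
Joint ranges: [-2.91, 2.91], [-0.99, 1.94], [-1.21, 1.42], [-2.12, 2.29], [-1.49, 1.47], [-3.14, 3.14]. Speed limits (rad/s): [2.79, 2.79, 3.14, 3.14, 3.14, 3.14].

### API

Orientations are given as a unit quaternion [w, x, y, z].
In Python, from plant import bot gives the robot as it stands.
- The arm moves only by the tool arm_command, never from a script. Its argument "motion" is a list of rows, each an object of numbers: "dx", "dy", "dz": the shift along the tool's x, y, z in mm; "wx", "wy", "wz": the turn, a rotation vector about the tool's x, y, z in degrees; "fingers": the closure, from 0 (fully open) to 1 (shut). In form: [{"dx": .., "dy": .., "dz": .., "wx": .., "wy": .., "wz": .., "fingers": ..}, ...]. A call has 1 to 5 rows; each row shifts and turns the commanded pose from where the row before left it, along the tool's axes as they then stand; what a row does not reach is not made up. A row lasts 1/10 s, in which the tool goes at most 50 mm and 8.59 degrees, less where a joint would pass 70% of its speed; a pose out of reach is approached as far as the arm can. A call with a gripper value outside its range is refused whole. The fingers move at their own pace and stop on an object; "newtons" is the grip in N (left out, the last holds). Time passes only in rows, so rows that do not move let the fingers close. It gives the time, the measured TCP pose, the force and the opening at its end, in the units of the state.
- bot.get_state(): the state, without advancing time (a new reading comes with each control period).
- bot.read_camera(name): name is "scene" or "top" or "wrist"; returns a dict with "color" (480x640x3 uint8, red, green, blue), "fx", "fy", "cx", "cy" (pixels), "R" (3x3) and "t" (3): a world point X has camera coordinates R X + t. Camera axes: x right, y down, z forward; pixel columns grow to the right and rows downward; lengths in m; the calibration is good to about 2 mm. A picture is of the moment at which its call begins. There is no depth.
- bot.hand_in(): hands the job in, once; it reports no verdict.
The state is a dict: "clock": time; "joint_positions": joint angles; "joint_velocities": joint speeds; "joint_efforts": joint torques, N m; "tool_pos": TCP position; "orientation": TCP orientation; "contact_force": force on the tool from outside, world axes, zero at the start; "wrist_torque": the same for the moment, N m; "opening": finger opening in m.
Only numpy, scipy, OpenCV 4.12 (cv2) and the standard library are available. Lean on these libraries where they do the work, as an engineer would, in place of code of your own. Each camera call takes 0.05 s, during which the arm holds its last target.

### The job

Load the fresh drying cassette (the one with the orange bead window) from its carrying tray into the gas dryer bay: slide the blue gate fully aside, push the cassette in nose first until it is fully home and the spring catch has clicked in behind its shoulder, then slide the gate all the way back across the mouth. Leave the spent cassette (green window) in the tray, and do not disturb the bottle, the beaker or the vial.

Things in the scene. Friction and masses are not known exactly. Their poses are not given: they have to be found in the camera images.
- fresh_center (a point): Centre (14 mm above its underside) of the fresh cassette: loose white box 120 long (x) x 48 wide (y) x 28 mm high, about 0.2 kg, orange bead window on top. +x points to its bevelled nose, which goes in first; z up. Right flank (-y) has a notch 9 mm deep from x = -46 to -15 mm; its front end is the shoulder for the catch. Flanks are plain from x = -15 to 54 mm. Starts in a bed of the tray.
- fresh_handle (a point): Middle of the fresh cassette's dark handle: a plate standing across the top at the tail, 12 mm thick (along the cassette's x) x 40 mm wide (y), rising 30 mm above the cassette's top. This point lies 52 mm behind the centre (x = -52 mm) and 43 mm above the underside, half-way up the handle.
- spent_center (a point): The same centre point of the spent cassette: same shape and size, but a dark green bead window. It lies in the tray's other bed and stays there.
- tray: Dark blue-grey fixed tray, plate 144 (x) x 196 (y) x 4 mm; origin centre of its underside, on the bench. Beds centred at y = +48 and -48 mm, cassettes lie on the plate, noses to +x. A boot 60 mm high hugs each handle behind and at both sides (x -70 to -36 mm), so the handle cannot be taken there; flanks are free from x = -36 to 42 mm. Fences 13 mm high round the noses; rib 9 mm high at y = 0.
- dryer_bay: Grey bay, fixed. Origin on the bench under the middle of a cassette that is home; +x is the way in, y left, z up. Floor 6 mm above the bench from x = -86 mm on; channel 51 mm wide, walls 38 mm high, mouth at x = -70 mm flared to 61 mm, end wall stops the nose at x = 60 mm. Roof from x = 0 to 72 mm (underside 37, top 43 mm), open above before that. No room for fingers beside the cassette inside.
- bay_home (a point): Where the centre of a cassette that is fully home lies: in the bay's middle, 20 mm above the bench; axes as the bay (+x the way in). Side play of a cassette is 1.5 mm each way; its handle then stands in the open part of the bay, 46 to 58 mm before this point.
- gate_knob (a point): Middle of the black upright knob of the blue gate: a round post 14 mm across, from 35 to 62 mm above the bench (this point at 48 mm). The gate is a plate 6 mm thick, its top 34 mm above the bench, at x = -77 mm in the bay's frame, y from -31 to 47 mm when shut; the knob is then at y = 40 mm. Its guide, 20 mm high, stretches to y = 120 mm, x from -90 to -62 mm.
- gate (a joint): Slide of the gate along the bay's +y, in m: 0 shut across the mouth (end stop), 0.064 fully aside (end stop); the channel is free for a cassette above about 0.057. It stays where it is left and takes about 2 N to move. Starts shut or up to 12 mm ajar.
- catch (a joint): Spring catch, rad: steel arm with a red tab at the right of the channel, 12 to 31 mm above the bench, pivot at x = -60 mm, tip at x = -18.5 mm (bay frame) leaning 7 mm into the channel. 0 = sprung in, its rest; a passing cassette pushes it out to about 0.1, which takes about 4 to 10 N of push. It snaps back behind the shoulder once the cassette is within about 3 mm of home.
- bottle_cu: Reagent bottle with yellow cap, 56 mm across, 106 mm high, standing to the left of the bay; origin at the centre of its underside.
- beaker_100: Glass beaker, 59 mm across, 70 mm high, standing to the right of the bay; origin at the centre of its underside.
- vial_c: Brown glass vial with dark cap, 27 mm across, 55 mm high, standing beyond the tray's nose end; origin at the centre of its underside.

How it is judged:
On the way, in this order (a step that is already met when the one before it is completed fails the run):
1. the gate has been slid aside so that the channel is free (value of joint gate above 0.05 m), for 0.1 s.
2. the fresh cassette is fully home in the bay and the catch has sprung in behind its shoulder (x of fresh_center in the frame of dryer_bay above -0.005 m and distance between fresh_center and dryer_bay below 0.026 m and value of joint catch below 0.04 rad), for 0.2 s.
At the end, for the whole second after the job is handed in: Fresh cassette in the bay within 5 mm of home along, 4 mm across, flat on the floor and straight (0.06 rad); catch sprung in (below 0.04 rad); gate shut (within 5 mm); spent cassette moved less than 10 mm; all at rest (x of fresh_center in the frame of dryer_bay between -0.005 and 0.003 m and y of fresh_center in the frame of dryer_bay between -0.004 and 0.004 m and z of fresh_center in the frame of dryer_bay below 0.024 m and angle between the x axis of fresh_center and the x axis of dryer_bay, either way round below 0.06 rad and value of joint catch below 0.04 rad and value of joint gate below 0.005 m and distance of spent_center from where it was at the start of the episode below 0.01 m and linear speed of fresh below 0.02 m/s); the robot touches nothing.
It fails at once if the spent cassette is taken out of its bed (distance of spent_center from where it was at the start of the episode above 0.02 m).
It fails at once if the bottle, the beaker or the vial is shoved more than 25 mm or knocked over (distance of any of bottle_cu, beaker_100, vial_c from where it was at the start of the episode above 0.025 m or angle between any of bottle_cu, beaker_100, vial_c's own z axis and vertical above 0.5 rad).
It also fails if it takes over 72 s, if anything falls off the work surface, if the arm or the gripper's body presses on something with over 40 N, if the wrist force passes 120 N, or if a joint passes its speed limit or range.

## Working session

There is one attempt and no reset: what is moved stays moved. The work goes in short steps, Python scripts to look and compute and a tool call to move; the robot and the scene stay as the last step left them, time stands still between calls to the robot, and variables do not carry over. Pictures are saved under pics/ and viewed, and the job is handed in when it is done.

Besides the shell and the picture viewer there is one more tool, called after "Call:" by a JSON object that holds its "api" and its "payload", one argument or row to a line. arm_command: Moves the arm, as the interface text tells. Its arguments: {"type":"object","properties":{"motion":{"type":"array","items":{"type":"object","properties":{"dx":{"type":"number"},"dy":{"type":"number"},"dz":{"type":"number"},"wx":{"type":"number"},"wy":{"type":"number"},"wz":{"type":"number"},"fingers":{"type":"number"}}}},"newtons":{"type":"number"}},"required":["motion"]}

```bash
mkdir -p pics; ls
python3 - <<'E'
from plant import bot
import cv2,numpy as np
s=bot.get_state()
for k,v in s.items(): print(k,np.round(v,4))
for n in ("scene","top","wrist"):
    c=bot.read_camera(n)
    cv2.imwrite(f"pics/{n}0.png",c["color"][:,:,::-1])
    print(n,c["fx"],c["fy"],c["cx"],c["cy"],np.round(c["R"],4).tolist(),np.round(c["t"],4), -np.array(c["R"]).T@c["t"])
    np.savez(f"pics/{n}0.npz",**c)
E
```

```text
pics
clock 0.0
joint_positions [1.1652 0.0488 0.0976 1.622  0.     1.443 ]
joint_velocities [ 0.0006  0.      0.0004 -0.0008  0.0019  0.0004]
joint_efforts [ 6.00000e-04 -3.38780e+01  3.20015e+01  2.03000e-02 -2.00000e-04
 -0.00000e+00]
tool_pos [0.1438 0.5043 0.2301]
orientation [ 0.7001  0.0971  0.7005 -0.0987]
contact_force [ 0.3298 -0.3214 -0.5174]
wrist_torque [-0.0216 -0.0053 -0.0385]
opening 0.0853
scene 471.20443503799765 471.20443503799765 317.82952332574007 237.9056097822874 [[0.8837, -0.468, 0.0072], [-0.2268, -0.4417, -0.868], [0.4094, 0.7654, -0.4965]] [-0.5843  0.1525  0.8037] [ 0.22186635 -0.82122284  0.53564335]
top 544.2792507101985 544.2792507101985 312.7654645138388 236.1484584535627 [[-0.0254, -0.9993, -0.0285], [-0.9834, 0.0301, -0.1789], [0.1796, 0.0235, -0.9835]] [-0.0709  0.593   0.9795] [ 0.40540602 -0.11166507  1.06740602]
wrist 393.4969289080403 393.4969289080403 318.45127694953186 236.06095082667574 [[0.2743, 0.9616, -0.0018], [0.9117, -0.2595, 0.3185], [0.3058, -0.089, -0.9479]] [-0.5235 -0.0418  0.3812] [0.06516439 0.5265246  0.37375582]
```

View pics/scene0.png

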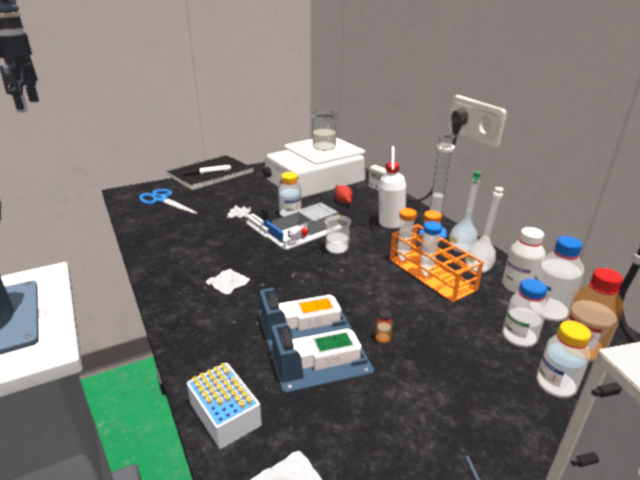

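View pics/top0.png

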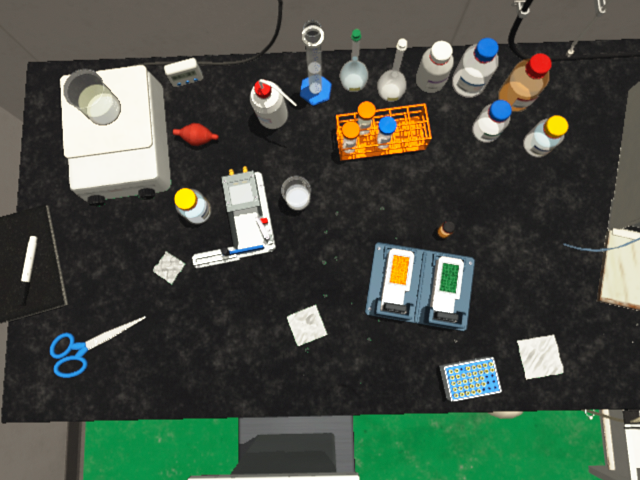

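View pics/wrist0.png

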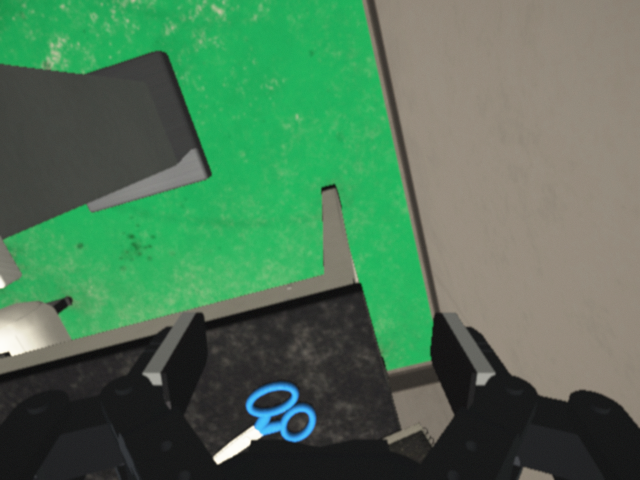

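The views show the fresh cassette (orange window) at top (398,270), the spent one at (450,278), the bay at about (250,215) and the gate knob near (226,252). I'll zoom in on these next.

```bash
cat > h.py <<'E'
import numpy as np,cv2
def load(n): return dict(np.load(f"pics/{n}.npz"))
def ray(c,u,v):
    d=np.array([(u-c["cx"])/c["fx"],(v-c["cy"])/c["fy"],1.]); R=np.array(c["R"]); return -R.T@c["t"], R.T@d
def onz(c,u,v,z):
    o,d=ray(c,u,v); return o+d*(z-o[2])/d[2]
def tri(c1,p1,c2,p2):
    o1,d1=ray(c1,*p1);o2,d2=ray(c2,*p2)
    A=np.c_[d1,-d2]; s=np.linalg.lstsq(A,o2-o1,rcond=None)[0]
    a=o1+s[0]*d1;b=o2+s[1]*d2
    return (a+b)/2,np.linalg.norm(a-b)
def proj(c,X):
    p=np.array(c["R"])@np.array(X)+c["t"]; return np.array([c["fx"]*p[0]/p[2]+c["cx"],c["fy"]*p[1]/p[2]+c["cy"]])
def crop(n,name,x0,x1,y0,y1,k):
    c=load(n)["color"][y0:y1,x0:x1,::-1]
    cv2.imwrite(f"pics/{name}.png",cv2.resize(c,None,fx=k,fy=k,interpolation=cv2.INTER_CUBIC))
E
python3 - <<'E'
from h import *
crop("top0","c1",180,300,160,280,5)
crop("top0","c2",360,480,235,335,6)
crop("scene0","c3",240,360,170,260,6)
crop("scene0","c4",250,380,280,390,6)
E
```

```text
(no output)
```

View pics/c1.png

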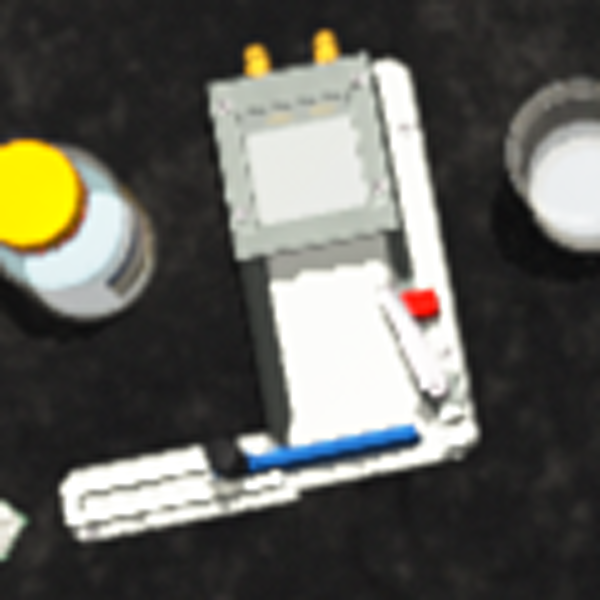

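View pics/c2.png

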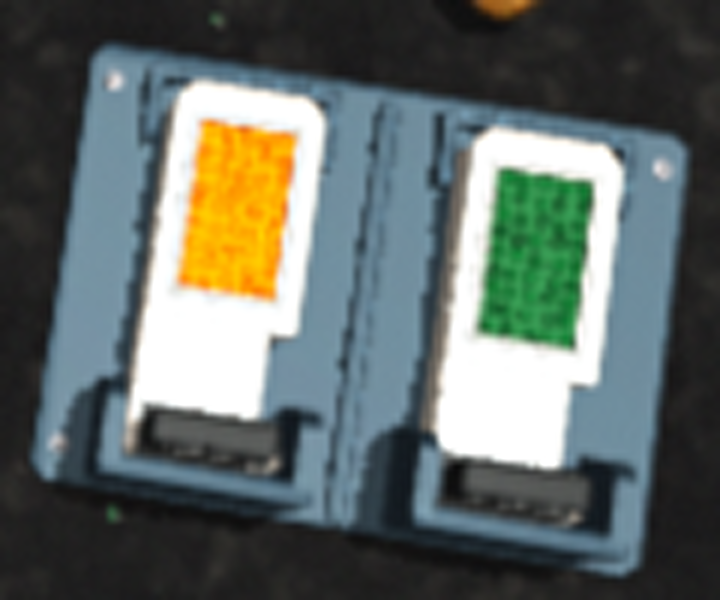

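View pics/c3.png

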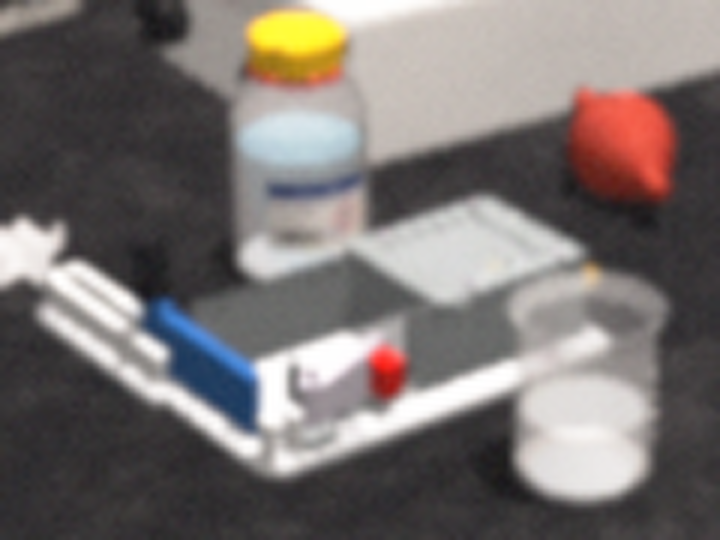

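View pics/c4.png

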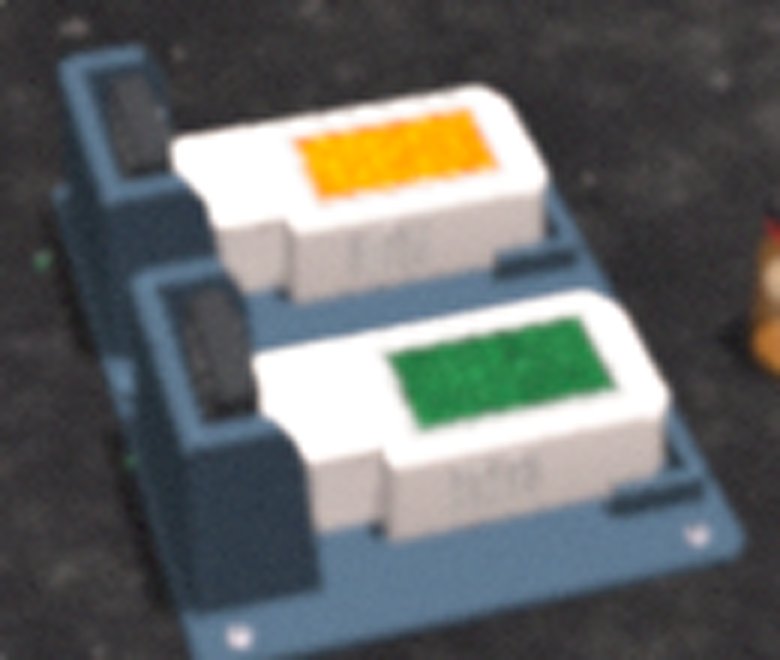

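```bash
cat >> h.py <<'E'
def un(U,V,x0,y0,k): return (x0+(U+.5)/k-.5, y0+(V+.5)/k-.5)
E
python3 - <<'E'
from h import *
c=load("top0"); s=load("scene0")
P=[onz(c,*un(*p,360,235,6),.004) for p in [(97,45),(687,140),(630,575),(35,475)]]
P=np.array(P); print(P.round(4)); ctr=P.mean(0); print("tray",ctr, [np.linalg.norm(P[i]-P[(i+1)%4]).round(4) for i in range(4)])
for a,b in((3,0),(2,1)): d=P[b]-P[a]; print("yaw x",np.degrees(np.arctan2(d[1],d[0])))
for a,b in((1,0),(2,3)): d=P[b]-P[a]; print("yaw y",np.degrees(np.arctan2(-d[0],d[1])))
Q=np.array([onz(c,*un(*p,180,160,5),.043) for p in [(210,88),(367,55),(402,228),(237,258)]]); print("roof",Q.round(4),[np.linalg.norm(Q[i]-Q[(i+1)%4]).round(4) for i in range(4)])
for a,b in((3,0),(2,1)): d=Q[b]-Q[a]; print("yaw x",np.degrees(np.arctan2(d[1],d[0])))
for a,b in((1,0),(2,3)): d=Q[b]-Q[a]; print("yaw y",np.degrees(np.arctan2(-d[0],d[1])))
# windows
for n,cc,in (("top",c),("scene",s)):
    hsv=cv2.cvtColor(cc["color"],cv2.COLOR_RGB2HSV)
    roi=np.zeros(hsv.shape[:2],np.uint8)
    if n=="top": roi[240:330,370:480]=1
    else: roi[285:385,255:375]=1
    for nm,lo,hi in(("or",(8,120,120),(28,255,255)),("gr",(55,120,50),(85,255,255))):
        m=cv2.inRange(hsv,lo,hi)*roi
        k=cv2.findContours(m,cv2.RETR_EXTERNAL,cv2.CHAIN_APPROX_NONE)[0]; k=max(k,key=cv2.contourArea)
        r=cv2.minAreaRect(k); print(n,nm,r); w=onz(cc,*r[0],.032); print(w.round(4))
        if n=="top":
            B=cv2.boxPoints(r); W=np.array([onz(cc,*b,.032) for b in B]); print(W.round(4).tolist())
kt=un(228,455,180,160,5); print("knob",onz(c,*kt,.055), onz(c,*kt,.062))
gt=[onz(c,*un(*p,180,160,5),.034) for p in[(245,463),(418,435)]]; print("gate top",gt,np.linalg.norm(gt[0]-gt[1]))
E
```

```text
[[ 0.5839 -0.2104  0.004 ]
 [ 0.5467 -0.4006  0.004 ]
 [ 0.4077 -0.3717  0.004 ]
 [ 0.4443 -0.1841  0.004 ]]
tray [ 0.49566353 -0.29171275  0.004     ] [np.float64(0.1938), np.float64(0.142), np.float64(0.1912), np.float64(0.1421)]
yaw x -10.68590595829095
yaw x -11.746664360244885
yaw y -11.061445763889845
yaw y -11.018700890598343
roof [[0.7155 0.0887 0.043 ]
 [0.7269 0.0268 0.043 ]
 [0.6566 0.0136 0.043 ]
 [0.6468 0.0778 0.043 ]] [np.float64(0.0629), np.float64(0.0715), np.float64(0.065), np.float64(0.0696)]
yaw x 8.96216741223883
yaw x 10.662549034841946
yaw y 10.390390128898217
yaw y 8.740071821746595
top or ((399.14996337890625, 269.4499816894531), (15.980613708496094, 27.718585968017578), 8.13010311126709)
[ 0.5251 -0.2498  0.032 ]
[[0.5016, -0.2299, 0.032], [0.5539, -0.24, 0.032], [0.5487, -0.2699, 0.032], [0.4965, -0.2595, 0.032]]
top gr ((448.8577880859375, 277.59014892578125), (14.874004364013672, 27.247451782226562), 7.4314093589782715)
[ 0.5069 -0.3427  0.032 ]
[[0.4837, -0.3239, 0.032], [0.5348, -0.334, 0.032], [0.5303, -0.3616, 0.032], [0.4793, -0.3513, 0.032]]
scene or ((315.5400085449219, 305.2200012207031), (10.464799880981445, 30.499971389770508), 79.69515228271484)
[ 0.5244 -0.2494  0.032 ]
scene gr ((333.11541748046875, 341.57696533203125), (11.374737739562988, 32.94751739501953), 78.69007110595703)
[ 0.5064 -0.3426  0.032 ]
knob [0.56763261 0.07880427 0.055     ] [0.56651094 0.07748732 0.062     ]
gate top [array([0.56767758, 0.07615543, 0.034     ]), array([0.57661023, 0.00914212, 0.034     ])] 0.06760603168836175
```

```bash
cat >> h.py <<'E'
from scipy.spatial.transform import Rotation as Rn
def pose(s):
    q=s["orientation"]; R=Rn.from_quat([q[1],q[2],q[3],q[0]]).as_matrix(); return np.array(s["tool_pos"]),R
def plan(s,tgt,psi):
    """tgt xyz, psi (deg) of tool y axis, tool down; prints deltas in current tool axes (mm) and rot vec (deg)"""
    p,R=pose(s); a=np.radians(psi)
    Rt=np.c_[[0,0,-1],[np.cos(a),np.sin(a),0],[np.sin(a),-np.cos(a),0]]
    d=R.T@(np.array(tgt)-p)*1000; w=np.degrees(Rn.from_matrix(R.T@Rt).as_rotvec())
    print("at",p.round(4),"psi",np.degrees(np.arctan2(R[1,1],R[0,1])).round(2),"D",d.round(1),"W",w.round(2),"|d|",np.linalg.norm(d).round(0))
BY=9.7
def bay(x,y,z,o=(.651,.0456),yaw=None):
    a=np.radians(BY if yaw is None else yaw); return np.array([o[0]+x*np.cos(a)-y*np.sin(a),o[1]+x*np.sin(a)+y*np.cos(a),z])
E
python3 - <<'E'
from h import *
from plant import bot
c=load("top0")
s=bot.get_state(); p,R=pose(s); print(R.round(3))
b=onz(c,*un(38,195,180,160,5),.106); print("bottle",b)
print("knob shut",bay(-.077,.040,.048),"open",bay(-.077,.104,.048))
w=load("wrist0"); o=-w["R"].T@w["t"]; print("cam in tool",R.T@(o-p), "axis",R.T@w["R"][2])
for psi in (9.7,99.7,-80.3): plan(s,bay(-.077,.040,.23),psi)
E
```

```text
[[-0.001  0.274  0.962]
 [-0.002  0.962 -0.274]
 [-1.    -0.002 -0.   ]]
bottle [0.65792482 0.13946178 0.106     ]
knob shut [0.56836126 0.07205446 0.048     ] open [0.55757794 0.13513948 0.048     ]
cam in tool [-0.14335673 -0.00057438 -0.08171899] axis [9.47856507e-01 2.80123122e-05 3.18697414e-01]
at [0.1438 0.5044 0.2304] psi 74.08 D [   0.8 -299.3  526.9] W [6.438e+01 5.000e-02 1.000e-01] |d| 606.0
at [0.1438 0.5044 0.2304] psi 74.08 D [   0.8 -299.3  526.9] W [-25.62  -0.04   0.1 ] |d| 606.0
at [0.1438 0.5044 0.2304] psi 74.08 D [   0.8 -299.3  526.9] W [1.5438e+02 1.4000e-01 5.0000e-02] |d| 606.0
```

Call:
{"api": "arm_command", "payload": {
  "motion": [
    {"dy": -10, "dz": 18},
    {"dy": -20, "dz": 35},
    {"dy": -20, "dz": 35},
    {"dy": -20, "dz": 35},
    {"dy": -20, "dz": 35}
  ]
}}

```text
invalid input
```

Call:
{"api": "arm_command", "payload": {
  "motion": [
    {"dy": -20, "dz": 35},
    {"dy": -20, "dz": 35},
    {"dy": -20, "dz": 35},
    {"dy": -20, "dz": 35},
    {"dy": -20, "dz": 35}
  ]
}}

```text
invalid input
```

Call:
{"api": "arm_command", "payload": {
  "motion": [
    {"dy": -20, "dz": 35},
    {"dy": -20, "dz": 35},
    {"dy": -20, "dz": 35},
    {"dy": -20, "dz": 35},
    {"dy": -20, "dz": 35}
  ]
}}

```text
invalid input
```

Call:
{"api": "arm_command", "payload": {
  "motion": [
    {"dy": -9, "dz": 18},
    {"dx": 20, "wx": -8.5},
    {"dx": 20, "wx": -8.5},
    {"dx": 20, "wx": -8.5},
    {}
  ]
}}

```text
invalid input
```

```bash
cat >> h.py <<'E'
def snap(bot,n,name):
    c=bot.read_camera(n); np.savez(f"pics/{name}.npz",**c); cv2.imwrite(f"pics/{name}.png",c["color"][:,:,::-1]); return c
E
python3 - <<'E'
from h import *
from plant import bot
snap(bot,"wrist","w1"); s=bot.get_state(); plan(s,bay(-.077,.040,.17),99.7); print(s["clock"],s["contact_force"],s["joint_positions"])
E
```

```text
at [0.1438 0.5045 0.2306] psi 74.08 D [  60.9 -299.4  526.8] W [-25.62  -0.03   0.08] |d| 609.0
0.2 [-1.03650342  0.07030274 -0.43768413] [1.16518390e+00 4.84895677e-02 9.82073407e-02 1.62200545e+00
 2.94352944e-06 1.44295775e+00]
```

View pics/w1.png

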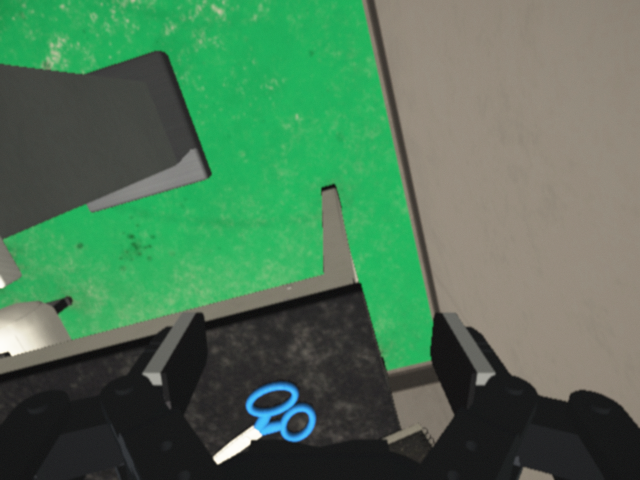

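The calls were refused, so the arm hasn't moved. The rows probably need all seven fields, so I'll fill them in.

Call:
{"api": "arm_command", "payload": {
  "motion": [
    {"dx": 0, "dy": -10, "dz": 18, "wx": 0, "wy": 0, "wz": 0, "fingers": 0},
    {"dx": 0, "dy": -20, "dz": 35, "wx": 0, "wy": 0, "wz": 0, "fingers": 0},
    {"dx": 0, "dy": -20, "dz": 35, "wx": 0, "wy": 0, "wz": 0, "fingers": 0},
    {"dx": 0, "dy": -20, "dz": 35, "wx": 0, "wy": 0, "wz": 0, "fingers": 0},
    {"dx": 0, "dy": -20, "dz": 35, "wx": 0, "wy": 0, "wz": 0, "fingers": 0}
  ]
}}

```text
clock: 0.7
tool_pos: [0.2719, 0.3738, 0.2311]
orientation: [0.7, 0.098, 0.7, -0.098]
contact_force: [0.3, 0.3, -0.4]
opening: 0.0859
```

Call:
{"api": "arm_command", "payload": {
  "motion": [
    {"dx": 0, "dy": -20, "dz": 35, "wx": 0, "wy": 0, "wz": 0, "fingers": 0},
    {"dx": 0, "dy": -20, "dz": 35, "wx": 0, "wy": 0, "wz": 0, "fingers": 0},
    {"dx": 0, "dy": -20, "dz": 35, "wx": 0, "wy": 0, "wz": 0, "fingers": 0},
    {"dx": 0, "dy": -20, "dz": 35, "wx": 0, "wy": 0, "wz": 0, "fingers": 0},
    {"dx": 0, "dy": -20, "dz": 35, "wx": 0, "wy": 0, "wz": 0, "fingers": 0}
  ]
}}

```text
clock: 1.2
tool_pos: [0.413, 0.2294, 0.2312]
orientation: [0.7, 0.098, 0.7, -0.098]
contact_force: [-0.1, 0.9, 0.4]
opening: 0.0857
```

Call:
{"api": "arm_command", "payload": {
  "motion": [
    {"dx": 0, "dy": -20, "dz": 35, "wx": 0, "wy": 0, "wz": 0, "fingers": 0},
    {"dx": 0, "dy": -20, "dz": 35, "wx": 0, "wy": 0, "wz": 0, "fingers": 0},
    {"dx": 0, "dy": -20, "dz": 35, "wx": 0, "wy": 0, "wz": 0, "fingers": 0},
    {"dx": 0, "dy": -20, "dz": 35, "wx": 0, "wy": 0, "wz": 0, "fingers": 0},
    {"dx": 0, "dy": -20, "dz": 35, "wx": 0, "wy": 0, "wz": 0, "fingers": 0}
  ]
}}

```text
clock: 1.7
tool_pos: [0.5538, 0.0853, 0.231]
orientation: [0.7, 0.098, 0.7, -0.098]
contact_force: [0.4, 0.2, 0.6]
opening: 0.0855
```

Call:
{"api": "arm_command", "payload": {
  "motion": [
    {"dx": 0, "dy": -10, "dz": 18, "wx": 0, "wy": 0, "wz": 0, "fingers": 0},
    {"dx": 20, "dy": 0, "dz": 0, "wx": -8.5, "wy": 0, "wz": 0, "fingers": 0.4},
    {"dx": 20, "dy": 0, "dz": 0, "wx": -8.5, "wy": 0, "wz": 0, "fingers": 0.4},
    {"dx": 20, "dy": 0, "dz": 0, "wx": -8.5, "wy": 0, "wz": 0, "fingers": 0.4},
    {"dx": 0, "dy": 0, "dz": 0, "wx": 0, "wy": 0, "wz": 0, "fingers": 0.4}
  ]
}}

```text
clock: 2.2
tool_pos: [0.5652, 0.0719, 0.1673]
orientation: [0.702, -0.059, 0.707, 0.059]
contact_force: [-0.8, -0.2, -0.9]
opening: 0.0513
```

Run:
```python
from h import *
from plant import bot
snap(bot,"wrist","w2"); s=bot.get_state(); plan(s,bay(-.077,.040,.17),99.7); print(s["clock"],s["contact_force"],s["joint_positions"],s["opening"])
```

```text
at [0.5661 0.072  0.1693] psi 99.41 D [-0.7 -0.4  2.3] W [-0.29 -0.26 -0.04] |d| 2.0
2.25 [ 0.36288765 -0.25776188  0.6438681 ] [ 9.07053559e-03  1.66435560e-01  1.04233186e-01  1.51316302e+00
 -1.31546314e-05 -1.55082730e-01] 0.05117691506912852
```

View pics/w2.png

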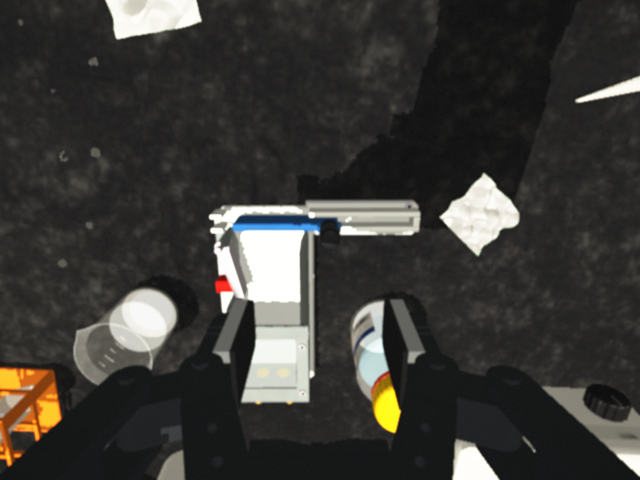

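The wrist view shows the bay, with the gate running from (233,222) to (330,226), the knob at about (330,232) and the red tab at (222,286). I'll zoom in to measure.

Run:
```python
from h import *
crop("w2","c5",200,360,190,310,5)
crop("w2","c6",200,360,300,420,5)
```

```text
(no output)
```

View pics/c5.png

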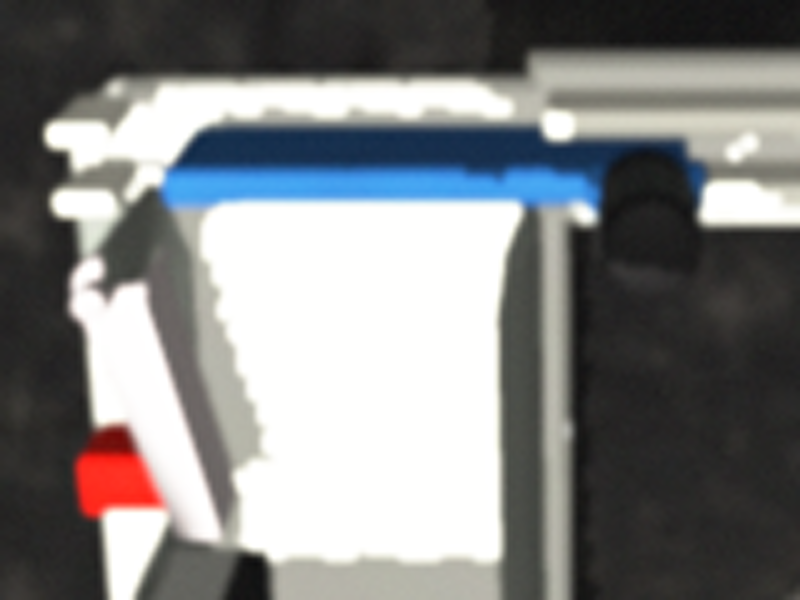

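View pics/c6.png

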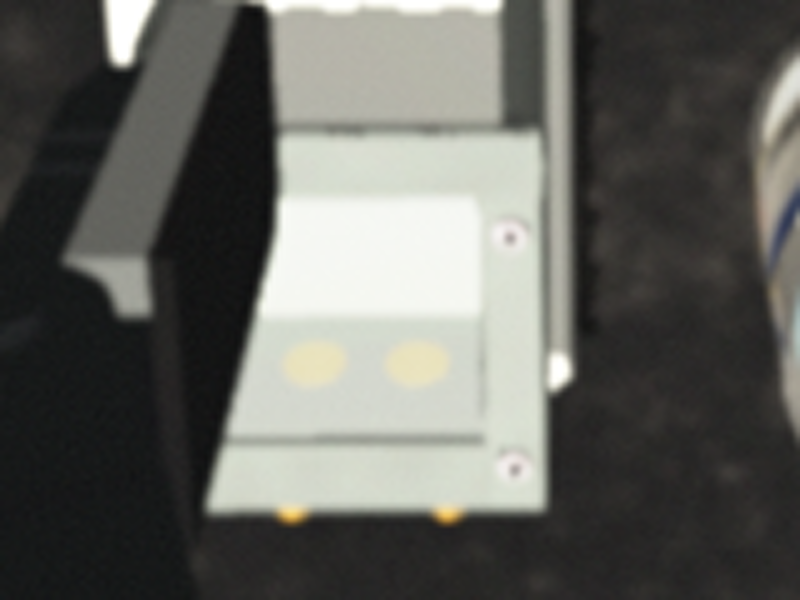

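Run:
```python
from h import *
c=load("w2")
def P(U,V,z,y0=190): return onz(c,*un(U,V,200,y0,5),z)
A=P(278,130,.043,300);B=P(543,130,.043,300);C=P(548,512,.043,300);D=P(205,512,.043,300)
print("roof",A,B,C,D,"len",np.linalg.norm(B-C))
for a,b in((A,B),(D,C)): d=b-a; print("yaw y",np.degrees(np.arctan2(-d[0],d[1])))
d=C-B; print("yaw x",np.degrees(np.arctan2(d[1],d[0])))
w1=P(545,230,.038);w2=P(545,590,.038);w3=P(545,60,.038,300);d=w3-w1;print("wall inner?",w1,w2,w3,np.degrees(np.arctan2(d[1],d[0])))
o1=P(572,230,.038);o3=P(574,350,.038,300); print("wall outer",o1,o3, np.degrees(np.arctan2(*(o3-o1)[1::-1])))
f=P(500,350,.006);f2=P(500,550,.006);print("floor-left edge",f,f2)
g1=P(165,187,.034);g2=P(590,187,.034);d=g2-g1;print("gate",g1,g2,np.degrees(np.arctan2(-d[0],d[1])))
k=P(650,225,.062);print("knob",k)
a=np.radians(9.7)
def inb(X,o=np.array([.651,.0456])):
    v=X[:2]-o; return np.array([v@[np.cos(a),np.sin(a)],v@[-np.sin(a),np.cos(a)]]).round(4)
for n,X in dict(A=A,B=B,C=C,w1=w1,w3=w3,o1=o1,o3=o3,f=f,f2=f2,g1=g1,g2=g2,k=k).items(): print(n,inb(X))
```

```text
roof [0.65243805 0.03648968 0.043     ] [0.64566657 0.07702262 0.043     ] [0.71701059 0.08927077 0.043     ] [0.72639447 0.03292848 0.043     ] len 0.07238774674243167
yaw y 9.484309948913355
yaw y 9.45589757802198
yaw x 9.741418789467145
wall inner? [0.57472789 0.06586277 0.038     ] [0.63288115 0.07517771 0.038     ] [0.63633045 0.07573022 0.038     ] 9.100287366815172
wall outer [0.57407568 0.06975474 0.038     ] [0.68847066 0.08891436 0.038     ] 9.50801913707046
floor-left edge [0.60718117 0.06275799 0.006     ] [0.64378999 0.06835452 0.006     ]
gate [0.57870214 0.00976993 0.034     ] [0.56836072 0.07146419 0.034     ] 9.515666214422117
knob [0.5638896  0.07882656 0.062     ]
A [-0.0001 -0.0092]
B [0.     0.0319]
C [0.0724 0.0319]
w1 [-0.0718  0.0328]
w3 [-0.0094  0.0322]
o1 [-0.0718  0.0368]
o3 [0.0442 0.0364]
f [-0.0403  0.0243]
f2 [-0.0033  0.0236]
g1 [-0.0773 -0.0231]
g2 [-0.0771  0.0394]
k [-0.0803  0.0474]
```

```bash
sed -i 's/^BY=9.7/BY=9.5/; s/o=(.651,.0456)/o=(.6511,.0456)/' h.py
python3 - <<'E'
from h import *
from plant import bot
s=bot.get_state(); plan(s,bay(-.078,.0477,.037),99.5)
E
```

```text
at [0.5661 0.072  0.1693] psi 99.41 D [132.3   7.5   2.1] W [-0.09 -0.26 -0.04] |d| 132.0
```

Call:
{"api": "arm_command", "payload": {
  "motion": [
    {"dx": 40, "dy": 7.5, "dz": 2, "wx": 0, "wy": -0.2, "wz": 0, "fingers": 0.4},
    {"dx": 40, "dy": 0, "dz": 0, "wx": 0, "wy": 0, "wz": 0, "fingers": 0.4},
    {"dx": 30, "dy": 0, "dz": 0, "wx": 0, "wy": 0, "wz": 0, "fingers": 0.4},
    {"dx": 15, "dy": 0, "dz": 0, "wx": 0, "wy": 0, "wz": 0, "fingers": 0.4},
    {"dx": 7, "dy": 0, "dz": 0, "wx": 0, "wy": 0, "wz": 0, "fingers": 0.4}
  ],
  "newtons": 40
}}

```text
clock: 2.75
tool_pos: [0.5682, 0.08, 0.0387]
orientation: [0.705, -0.058, 0.704, 0.059]
contact_force: [-0.3, 0.2, -0.6]
opening: 0.0514
```

Run:
```python
from h import *
from plant import bot
snap(bot,"wrist","w3"); snap(bot,"scene","s3"); crop("w3","c7",160,480,180,420,2.5);crop("s3","c8",220,380,130,250,5)
s=bot.get_state(); plan(s,bay(-.078,.0477,.037),99.5); print(s["contact_force"],s["opening"])
```

```text
at [0.569  0.0799 0.0399] psi 99.53 D [ 2.9  0.3 -2.7] W [0.03 0.23 0.  ] |d| 4.0
[-0.14055944 -0.68767288  0.64670621] 0.05117371166583658
```

View pics/c7.png

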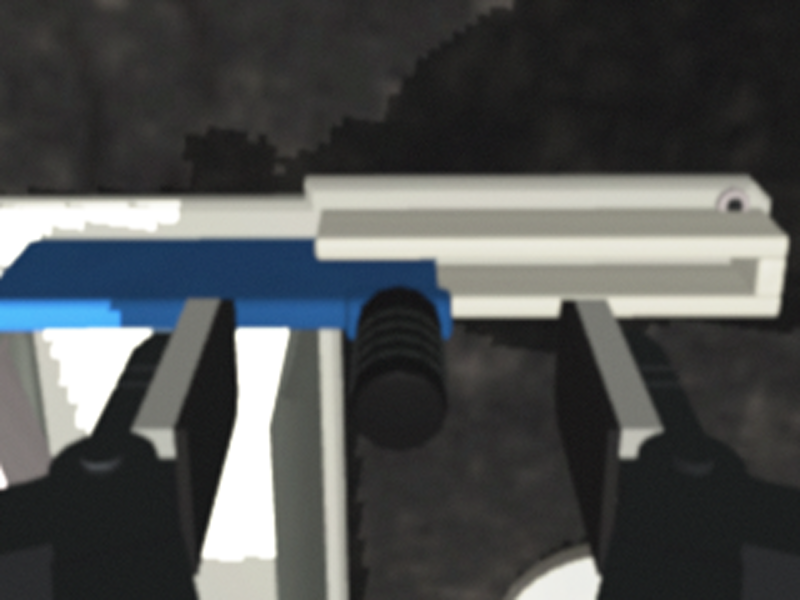

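View pics/c8.png

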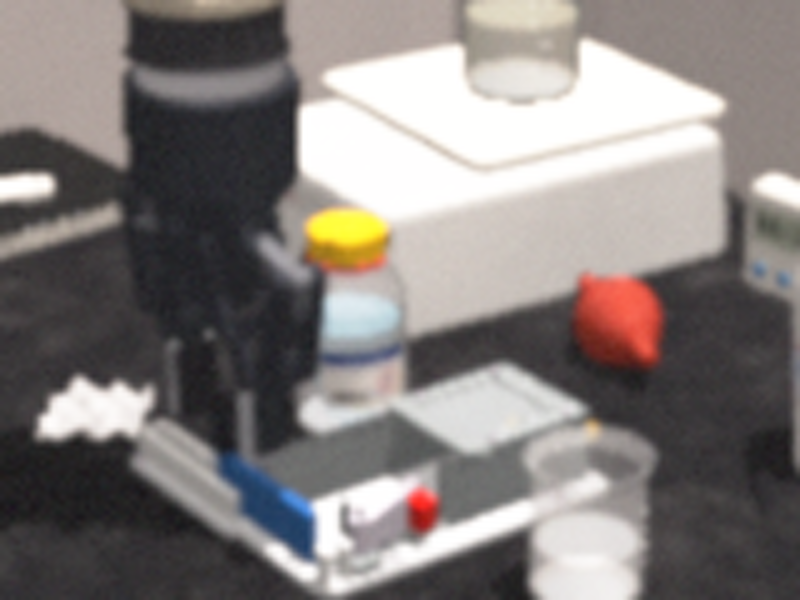

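The knob, with its top at (400,405) in the crop, sits midway between the pads. I'll close on it.

Call:
{"api": "arm_command", "payload": {
  "motion": [
    {"dx": 2, "dy": 0, "dz": -2.5, "wx": 0, "wy": 0, "wz": 0, "fingers": 1},
    {"dx": 0, "dy": 0, "dz": 0, "wx": 0, "wy": 0, "wz": 0, "fingers": 1},
    {"dx": 0, "dy": 0, "dz": 0, "wx": 0, "wy": 0, "wz": 0, "fingers": 1},
    {"dx": 0, "dy": 0, "dz": 0, "wx": 0, "wy": 0, "wz": 0, "fingers": 1},
    {"dx": 0, "dy": 3, "dz": 0, "wx": 0, "wy": 0, "wz": 0, "fingers": 1}
  ],
  "newtons": 40
}}

```text
clock: 3.35
tool_pos: [0.5669, 0.0817, 0.0391]
orientation: [0.707, -0.059, 0.702, 0.058]
contact_force: [-0.7, -1.6, 6.1]
opening: 0.0125
```

Call:
{"api": "arm_command", "payload": {
  "motion": [
    {"dx": -1, "dy": 10, "dz": 0, "wx": 0, "wy": 0, "wz": 0, "fingers": 1},
    {"dx": 0, "dy": 14, "dz": 0, "wx": 0, "wy": 0, "wz": 0, "fingers": 1},
    {"dx": 0, "dy": 14, "dz": 0, "wx": 0, "wy": 0, "wz": 0, "fingers": 1},
    {"dx": 0, "dy": 10, "dz": 0, "wx": 0, "wy": 0, "wz": 0, "fingers": 1},
    {"dx": 0, "dy": 4, "dz": 0, "wx": 0, "wy": 0, "wz": 0, "fingers": 1}
  ]
}}

```text
clock: 3.85
tool_pos: [0.5577, 0.1354, 0.0391]
orientation: [0.707, -0.06, 0.703, 0.06]
contact_force: [3.3, -5.1, 4.2]
opening: 0.0121
```

Run:
```python
from h import *
from plant import bot
snap(bot,"wrist","w4"); 
s=bot.get_state(); plan(s,bay(-.078,.104,.039),99.5); print(s["contact_force"],s["opening"])
```

```text
at [0.5577 0.1353 0.0392] psi 99.69 D [ 0.2  0.1 -0.7] W [0.19 0.33 0.02] |d| 1.0
[2.27028243 0.92995746 6.22743635] 0.012319794652481486
```

View pics/w4.png

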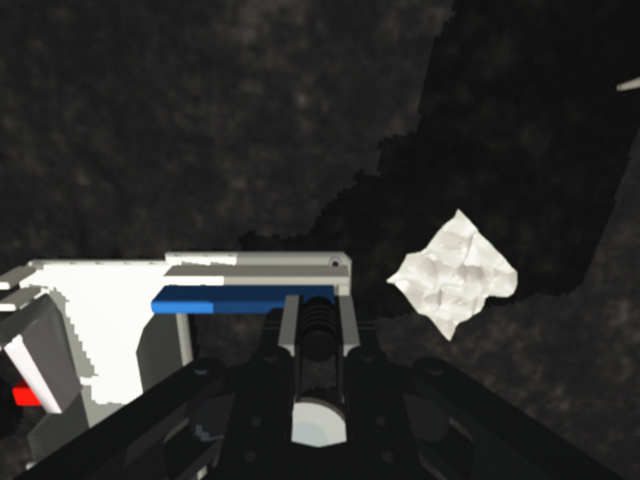

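The gate is aside, with its right end now at (152,298) beyond the left wall. I'll nudge it against the stop, then release.

Call:
{"api": "arm_command", "payload": {
  "motion": [
    {"dx": 0, "dy": 2, "dz": 0, "wx": 0, "wy": 0, "wz": 0, "fingers": 1},
    {"dx": 0, "dy": 0, "dz": 0, "wx": 0, "wy": 0, "wz": 0, "fingers": 1},
    {"dx": 0, "dy": 0, "dz": 0, "wx": 0, "wy": 0, "wz": 0, "fingers": 1}
  ]
}}

```text
clock: 4.2
tool_pos: [0.5577, 0.1353, 0.0391]
orientation: [0.707, -0.059, 0.703, 0.059]
contact_force: [2.6, -3.1, 5.7]
opening: 0.0125
```

Call:
{"api": "arm_command", "payload": {
  "motion": [
    {"dx": 0, "dy": -2, "dz": 0, "wx": 0, "wy": 0, "wz": 0, "fingers": 0.5},
    {"dx": 0, "dy": 0, "dz": 0, "wx": 0, "wy": 0, "wz": 0, "fingers": 0.5},
    {"dx": -20, "dy": 0, "dz": 0, "wx": 0, "wy": 0, "wz": 0, "fingers": 0.5},
    {"dx": -45, "dy": 0, "dz": 0, "wx": 0, "wy": 0, "wz": 0, "fingers": 0.5},
    {"dx": -45, "dy": 0, "dz": 0, "wx": 0, "wy": 0, "wz": 0, "fingers": 0.3}
  ]
}}

```text
clock: 4.7
tool_pos: [0.5537, 0.1338, 0.1462]
orientation: [0.703, -0.059, 0.706, 0.06]
contact_force: [1.1, 0.3, 0.2]
opening: 0.0563
```

Run:
```python
from h import *
from plant import bot
s=bot.get_state(); 
a=np.radians(-11.1); cx=np.array([.5251,-.2498])-0
# tray bed centre from tray pose and offset
T=np.array([.4957,-.2917]); ex=np.array([np.cos(a),np.sin(a)]); ey=np.array([-ex[1],ex[0]])
print("bed +48:",T+.048*ey,"bed -48",T-.048*ey)
for n,w in(("or",(.525,-.2497)),("gr",(.5067,-.3427))):
    d=np.array(w)-T; print(n,"window in tray",d@ex,d@ey)
plan(s,[*(T+.048*ey-.06*ex*0),.17],79)
```

```text
bed +48: [ 0.50494105 -0.24459795] bed -48 [ 0.48645895 -0.33880205]
or window in tray 0.020665952460884714 0.0468551855068834
gr window in tray 0.020612839596736036 -0.0479281842318195
at [0.5537 0.1338 0.1462] psi 99.6 D [ -23.8 -365.  -111.3] W [20.6  -0.26 -0.03] |d| 382.0
```

Call:
{"api": "arm_command", "payload": {
  "motion": [
    {"dx": -12, "dy": -20, "dz": -6, "wx": 0, "wy": 0, "wz": 0, "fingers": 0.3},
    {"dx": -12, "dy": -38, "dz": -11, "wx": 0, "wy": 0, "wz": 0, "fingers": 0.3},
    {"dx": 0, "dy": -38, "dz": -12, "wx": 0, "wy": 0, "wz": 0, "fingers": 0.3},
    {"dx": 0, "dy": -38, "dz": -12, "wx": 0, "wy": 0, "wz": 0, "fingers": 0.3},
    {"dx": 0, "dy": -38, "dz": -12, "wx": 0, "wy": 0, "wz": 0, "fingers": 0.3}
  ]
}}

```text
clock: 5.2
tool_pos: [0.5314, -0.0454, 0.1708]
orientation: [0.705, -0.059, 0.704, 0.06]
contact_force: [0.6, -0.3, -0.3]
opening: 0.0597
```

Call:
{"api": "arm_command", "payload": {
  "motion": [
    {"dx": 0, "dy": -38, "dz": -12, "wx": 0, "wy": 0, "wz": 0, "fingers": 0.3},
    {"dx": 0, "dy": -38, "dz": -12, "wx": 0, "wy": 0, "wz": 0, "fingers": 0.3},
    {"dx": 0, "dy": -38, "dz": -12, "wx": 0, "wy": 0, "wz": 0, "fingers": 0.3},
    {"dx": 0, "dy": -38, "dz": -11, "wx": 0, "wy": 0, "wz": 0, "fingers": 0.3},
    {"dx": 0, "dy": -38, "dz": -11, "wx": 0, "wy": 0, "wz": 0, "fingers": 0.3}
  ]
}}

```text
clock: 5.7
tool_pos: [0.506, -0.2422, 0.1704]
orientation: [0.705, -0.058, 0.704, 0.06]
contact_force: [0.1, 0.3, -0.1]
opening: 0.0597
```

Call:
{"api": "arm_command", "payload": {
  "motion": [
    {"dx": 0, "dy": -3, "dz": 0, "wx": 7, "wy": -0.2, "wz": 0, "fingers": 0.3},
    {"dx": 0, "dy": 0, "dz": 0, "wx": 7, "wy": 0, "wz": 0, "fingers": 0.3},
    {"dx": 0, "dy": 0, "dz": 0, "wx": 6.6, "wy": 0, "wz": 0, "fingers": 0.3},
    {"dx": 0, "dy": 0, "dz": 0, "wx": 0, "wy": 0, "wz": 0, "fingers": 0.3}
  ]
}}

```text
clock: 6.1
tool_pos: [0.5069, -0.244, 0.1703]
orientation: [0.705, 0.069, 0.703, -0.066]
contact_force: [-0.2, 0.3, -0.0]
opening: 0.0598
```

Run:
```python
from h import *
from plant import bot
snap(bot,"wrist","w5"); s=bot.get_state(); plan(s,[.5049,-.2446,.17],79); print(s["opening"],s["clock"])
```

```text
at [ 0.5071 -0.2439  0.1705] psi 79.12 D [ 0.5 -1.1 -2. ] W [ 0.12  0.22 -0.23] |d| 2.0
0.05953950957289649 6.15
```

View pics/w5.png

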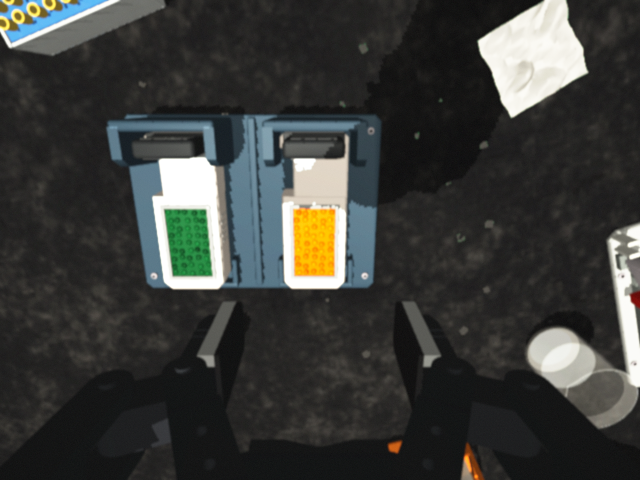

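The fresh cassette is at (315,240) with its nose edge at row 288. The fingers line up with it. I'll zoom in.

Run:
```python
from h import *
crop("w5","c9",255,385,115,295,4)
```

```text
(no output)
```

View pics/c9.png

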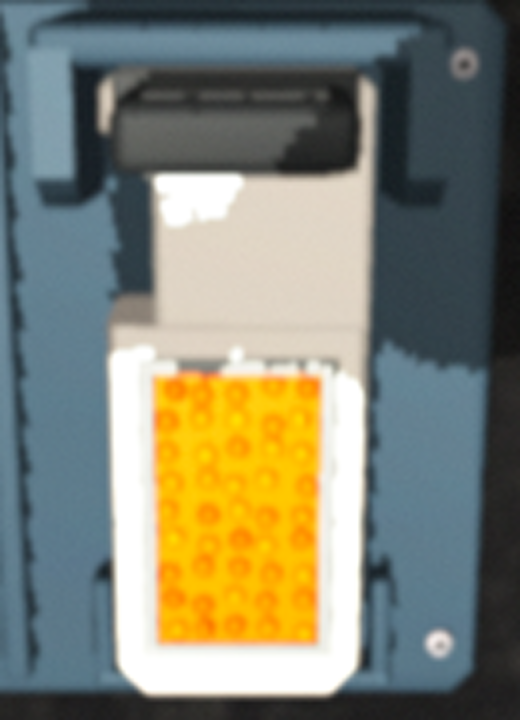

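Run:
```python
from h import *
from plant import bot
c=load("w5")
def P(U,V,z=.032): return onz(c,*un(U,V,255,115,4),z)
L1,L2,R1,R2,N,S=P(364,380),P(359,640),P(109,380),P(116,640),P(238,697),P(120,322)
n=lambda a,b:np.degrees(np.arctan2(*(b-a)[1::-1]))
print("yaw L,R",n(L1,L2),n(R1,R2),"width",np.linalg.norm(L1-R1),np.linalg.norm(L2-R2))
W=[P(*p) for p in((155,375),(322,375),(320,645),(158,645))]
print("win yaw",n(W[0],W[3]),n(W[1],W[2]),n(W[0],W[1])-90,n(W[3],W[2])-90)
a=np.radians(-11.1); ex=np.array([np.cos(a),np.sin(a)]); ey=np.array([-ex[1],ex[0]])
for nm,X in dict(L1=L1,L2=L2,R1=R1,R2=R2,N=N,S=S).items(): print(nm,X[:2]@ex,X[:2]@ey)
al=(N[:2]@ex-.060+ S[:2]@ex+.015)/2; la=np.mean([x[:2]@ey for x in(L1,L2,R1,R2)])
C=al*ex+la*ey; print("centre",C)
for t in((371,62),(437,641)): pass
s=bot.get_state()
print([P(462,64,.004),P(438,642,.004)])
g=C+(.006)*ex; print("grip",g); plan(s,[*g,.06],79-0.1); plan(s,[*g,.008],78.9)
```

```text
yaw L,R -10.814968405123365 -11.242239170941069 width 0.04709184205630673 0.04748316302704109
win yaw -11.579795389118505 -10.651545752018412 -11.094558185692222 -11.148083951503807
L1 0.5372240411121486 -0.12157481140676332
L2 0.589710815086627 -0.12131370120915975
R1 0.537227744686174 -0.1686666533174348
R2 0.5896718362193489 -0.1687968482373472
N 0.6020187137990687 -0.14499402494045882
S 0.5263042287569917 -0.16634957756011778
centre [ 0.5035958  -0.24665553]
[array([ 0.45382862, -0.1932123 ,  0.004     ]), array([ 0.57194186, -0.21629377,  0.004     ])]
grip [ 0.50948356 -0.24781066]
at [ 0.5071 -0.2439  0.1705] psi 79.12 D [110.5  -3.8   2.7] W [ 0.22  0.22 -0.23] |d| 111.0
at [ 0.5071 -0.2439  0.1705] psi 79.12 D [162.5  -4.    2.5] W [ 0.22  0.22 -0.23] |d| 163.0
```

Call:
{"api": "arm_command", "payload": {
  "motion": [
    {"dx": 40, "dy": -4, "dz": 1, "wx": 0.2, "wy": 0.2, "wz": -0.2, "fingers": 0.33},
    {"dx": 40, "dy": 0, "dz": 0, "wx": 0, "wy": 0, "wz": 0, "fingers": 0.33},
    {"dx": 30, "dy": 0, "dz": 0, "wx": 0, "wy": 0, "wz": 0, "fingers": 0.33},
    {"dx": 15, "dy": 0, "dz": 0, "wx": 0, "wy": 0, "wz": 0, "fingers": 0.33},
    {"dx": 0, "dy": 0, "dz": 0, "wx": 0, "wy": 0, "wz": 0, "fingers": 0.33}
  ]
}}

```text
clock: 6.65
tool_pos: [0.5062, -0.2471, 0.0436]
orientation: [0.703, 0.069, 0.705, -0.068]
contact_force: [-0.6, 0.7, -0.5]
opening: 0.0572
```

Run:
```python
from h import *
from plant import bot
snap(bot,"wrist","w6"); snap(bot,"scene","s6"); crop("s6","c10",220,380,240,360,5)
s=bot.get_state(); a=np.radians(-11.1); plan(s,[.5036+.004*np.cos(a),-.2467+.004*np.sin(a),.006],78.9); print(s["opening"],s["contact_force"])
```

```text
at [ 0.5091 -0.2491  0.0478] psi 78.84 D [41.8  1.4 -2. ] W [-0.06  0.23  0.08] |d| 42.0
0.057368923983543034 [0.66433542 0.27980057 0.69061898]
```

View pics/w6.png

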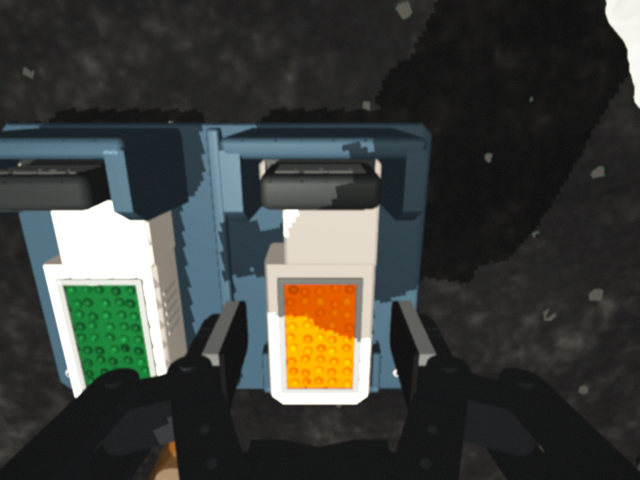

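View pics/c10.png

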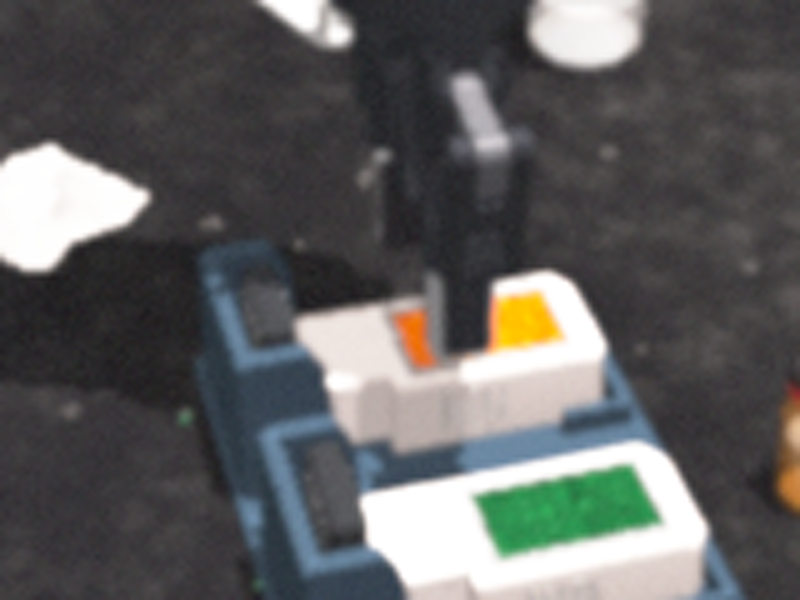

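Call:
{"api": "arm_command", "payload": {
  "motion": [
    {"dx": 15, "dy": 1, "dz": -2, "wx": 0, "wy": 0.2, "wz": 0, "fingers": 0.33},
    {"dx": 12, "dy": 0, "dz": 0, "wx": 0, "wy": 0, "wz": 0, "fingers": 0.33},
    {"dx": 8, "dy": 0, "dz": 0, "wx": 0, "wy": 0, "wz": 0, "fingers": 0.33},
    {"dx": 3, "dy": 0, "dz": 0, "wx": 0, "wy": 0, "wz": 0, "fingers": 0.33},
    {"dx": 0, "dy": 0, "dz": 0, "wx": 0, "wy": 0, "wz": 0, "fingers": 0.33}
  ]
}}

```text
clock: 7.25
tool_pos: [0.5062, -0.2473, 0.008]
orientation: [0.703, 0.069, 0.704, -0.069]
contact_force: [-0.1, 0.4, 0.6]
opening: 0.0568
```

Run:
```python
from h import *
from plant import bot
snap(bot,"wrist","w7"); snap(bot,"scene","s7"); crop("s7","c11",220,380,240,360,5)
s=bot.get_state(); a=np.radians(-11.1); plan(s,[.5036+.004*np.cos(a),-.2467+.004*np.sin(a),.006],78.9); print(s["opening"],s["contact_force"])
```

```text
at [ 0.5069 -0.2478  0.0091] psi 78.78 D [3.1 0.4 0.5] W [-0.12 -0.01  0.08] |d| 3.0
0.05723532253796854 [ 0.0275628  -0.40600006  0.41559711]
```

View pics/w7.png

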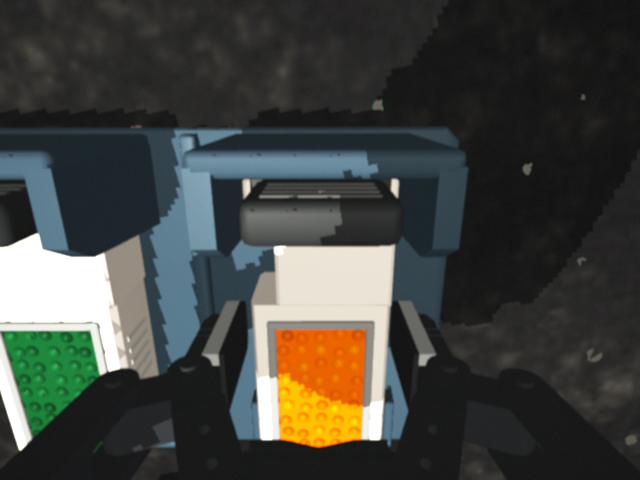

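View pics/c11.png

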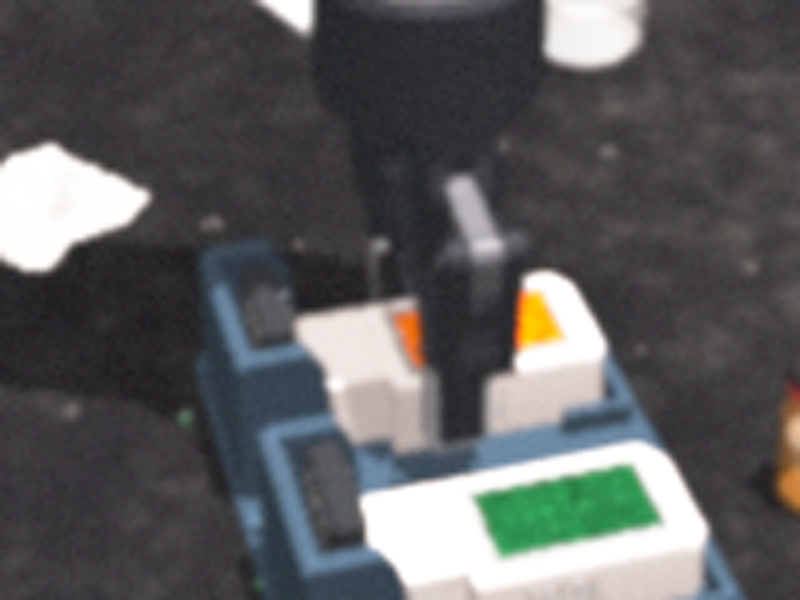

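The fingers straddle the flanks evenly, with the tips just above the tray plate and the pads on the plain flank. I'll close.

Call:
{"api": "arm_command", "payload": {
  "motion": [
    {"dx": 0, "dy": 0.3, "dz": 0, "wx": 0, "wy": 0, "wz": 0, "fingers": 1},
    {"dx": 0, "dy": 0, "dz": 0, "wx": 0, "wy": 0, "wz": 0, "fingers": 1},
    {"dx": 0, "dy": 0, "dz": 0, "wx": 0, "wy": 0, "wz": 0, "fingers": 1},
    {"dx": 0, "dy": 0, "dz": 0, "wx": 0, "wy": 0, "wz": 0, "fingers": 1}
  ],
  "newtons": 40
}}

```text
clock: 7.75
tool_pos: [0.5075, -0.2478, 0.0097]
orientation: [0.704, 0.068, 0.703, -0.07]
contact_force: [0.5, 0.0, 3.3]
opening: 0.0471
```

Call:
{"api": "arm_command", "payload": {
  "motion": [
    {"dx": -4, "dy": 0, "dz": 0, "wx": 0, "wy": 0, "wz": 0, "fingers": 1},
    {"dx": -8, "dy": 0, "dz": 0, "wx": 0, "wy": 0, "wz": 0, "fingers": 1},
    {"dx": -15, "dy": 0, "dz": 0, "wx": 0, "wy": 0, "wz": 0, "fingers": 1},
    {"dx": -20, "dy": 0, "dz": 0, "wx": 0, "wy": 0, "wz": 0, "fingers": 1},
    {"dx": -20, "dy": 0, "dz": 0, "wx": 0, "wy": 0, "wz": 0, "fingers": 1}
  ]
}}

```text
clock: 8.25
tool_pos: [0.5067, -0.2472, 0.0772]
orientation: [0.703, 0.069, 0.704, -0.069]
contact_force: [0.3, -0.8, -2.5]
opening: 0.0473
```

Call:
{"api": "arm_command", "payload": {
  "motion": [
    {"dx": -20, "dy": 0, "dz": 0, "wx": 0, "wy": 0, "wz": 0, "fingers": 1},
    {"dx": -15, "dy": 0, "dz": 0, "wx": 0, "wy": 0, "wz": 0, "fingers": 1},
    {"dx": 0, "dy": 0, "dz": 0, "wx": 0, "wy": 0, "wz": 0, "fingers": 1}
  ]
}}

```text
clock: 8.55
tool_pos: [0.5088, -0.2485, 0.1147]
orientation: [0.706, 0.068, 0.702, -0.071]
contact_force: [0.3, -0.2, -1.9]
opening: 0.047
```

Run:
```python
from h import *
from plant import bot
snap(bot,"wrist","w8"); snap(bot,"scene","s8"); crop("s8","c12",220,400,210,360,4)
s=bot.get_state(); print(s["opening"],s["contact_force"])
# bench put-down: cassette centre at bay x=-.195, tool 4 mm ahead
plan(s,bay(-.195+.003,0,.11),99.5)
```

```text
0.047009987913301285 [-0.15981731  0.35519129 -2.47982936]
at [ 0.5071 -0.2474  0.1112] psi 78.78 D [  0.8 247.5 -95.3] W [-20.72  -0.     0.09] |d| 265.0
```

View pics/w8.png

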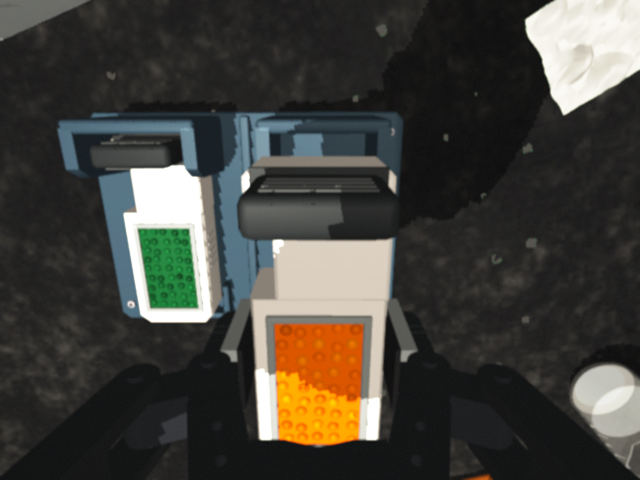

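View pics/c12.png

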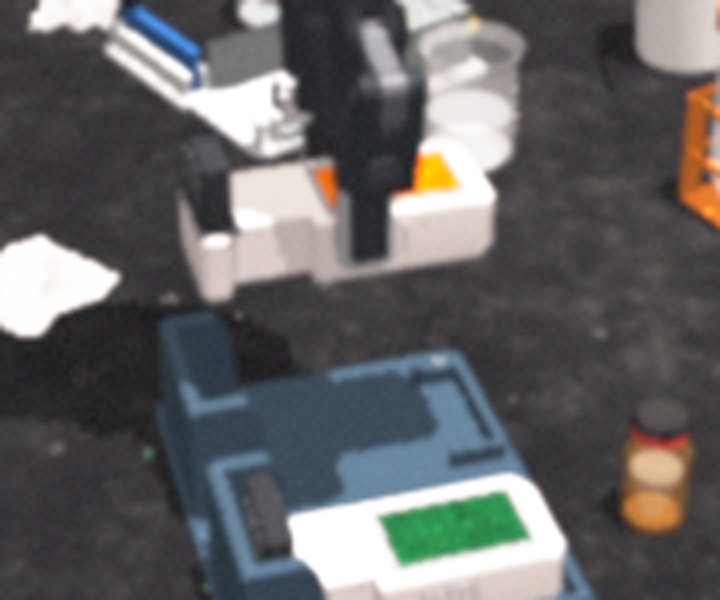

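The cassette is lifted level, and the spent one stays in its bed. I'll carry the cassette to the free bench in front of the bay.

Call:
{"api": "arm_command", "payload": {
  "motion": [
    {"dx": 0, "dy": 20, "dz": -8, "wx": 0, "wy": 0, "wz": 0, "fingers": 1},
    {"dx": 0, "dy": 36, "dz": -14, "wx": 0, "wy": 0, "wz": 0, "fingers": 1},
    {"dx": 0, "dy": 36, "dz": -14, "wx": 0, "wy": 0, "wz": 0, "fingers": 1},
    {"dx": 0, "dy": 36, "dz": -14, "wx": 0, "wy": 0, "wz": 0, "fingers": 1},
    {"dx": 0, "dy": 36, "dz": -14, "wx": 0, "wy": 0, "wz": 0, "fingers": 1}
  ]
}}

```text
clock: 9.15
tool_pos: [0.4744, -0.0723, 0.1088]
orientation: [0.702, 0.069, 0.705, -0.069]
contact_force: [0.1, -0.3, -2.0]
opening: 0.0473
```

Call:
{"api": "arm_command", "payload": {
  "motion": [
    {"dx": 0, "dy": 36, "dz": -14, "wx": 0, "wy": 0, "wz": 0, "fingers": 1},
    {"dx": 0, "dy": 30, "dz": -11, "wx": 0, "wy": 0, "wz": 0, "fingers": 1},
    {"dx": 0, "dy": 17, "dz": -6, "wx": -7, "wy": 0, "wz": 0, "fingers": 1},
    {"dx": 0, "dy": 0, "dz": 0, "wx": -7, "wy": 0, "wz": 0, "fingers": 1},
    {"dx": 0, "dy": 0, "dz": 0, "wx": -6.7, "wy": 0, "wz": 0, "fingers": 1}
  ]
}}

```text
clock: 9.65
tool_pos: [0.4603, 0.0145, 0.1089]
orientation: [0.703, -0.061, 0.706, 0.061]
contact_force: [-0.7, -1.0, -2.5]
opening: 0.0471
```

Run:
```python
from h import *
from plant import bot
s=bot.get_state(); print(s["opening"],s["contact_force"],s["clock"])
plan(s,bay(-.195+.003,0,.0055),99.5)
```

```text
0.04709592549407787 [-0.66883988 -0.95358092 -2.48337718] 9.65
at [0.4603 0.0145 0.1089] psi 99.87 D [103.4  -0.8   1.7] W [ 0.37 -0.23  0.01] |d| 103.0
```

Call:
{"api": "arm_command", "payload": {
  "motion": [
    {"dx": 30, "dy": -0.8, "dz": 1.7, "wx": 0.4, "wy": -0.2, "wz": 0, "fingers": 1},
    {"dx": 35, "dy": 0, "dz": 0, "wx": 0, "wy": 0, "wz": 0, "fingers": 1},
    {"dx": 20, "dy": 0, "dz": 0, "wx": 0, "wy": 0, "wz": 0, "fingers": 1},
    {"dx": 10, "dy": 0, "dz": 0, "wx": 0, "wy": 0, "wz": 0, "fingers": 1},
    {"dx": 3, "dy": 0, "dz": 0, "wx": 0, "wy": 0, "wz": 0, "fingers": 1}
  ]
}}

```text
clock: 10.15
tool_pos: [0.4616, 0.0132, 0.0103]
orientation: [0.704, -0.056, 0.706, 0.056]
contact_force: [-0.1, -0.0, -1.8]
opening: 0.0468
```

Call:
{"api": "arm_command", "payload": {
  "motion": [
    {"dx": 1, "dy": 0, "dz": 0, "wx": 0, "wy": 0, "wz": 0, "fingers": 1},
    {"dx": 1, "dy": 0, "dz": 0, "wx": 0, "wy": 0, "wz": 0, "fingers": 1}
  ]
}}

```text
clock: 10.35
tool_pos: [0.465, 0.0127, 0.0119]
orientation: [0.707, -0.056, 0.703, 0.056]
contact_force: [0.3, 0.6, -2.4]
opening: 0.0471
```

Call:
{"api": "arm_command", "payload": {
  "motion": [
    {"dx": 1, "dy": 0, "dz": 0, "wx": 0, "wy": 0, "wz": 0, "fingers": 1},
    {"dx": 1, "dy": 0, "dz": 0, "wx": 0, "wy": 0, "wz": 0, "fingers": 1},
    {"dx": 1, "dy": 0, "dz": 0, "wx": 0, "wy": 0, "wz": 0, "fingers": 1},
    {"dx": 0, "dy": 0, "dz": 0, "wx": 0, "wy": 0, "wz": 0, "fingers": 1}
  ]
}}

```text
clock: 10.75
tool_pos: [0.4639, 0.0129, 0.0078]
orientation: [0.706, -0.056, 0.704, 0.056]
contact_force: [-0.4, 0.1, -1.3]
opening: 0.0469
```

Call:
{"api": "arm_command", "payload": {
  "motion": [
    {"dx": 1, "dy": 0, "dz": -2, "wx": 0, "wy": 0, "wz": 0, "fingers": 1},
    {"dx": 1, "dy": 0, "dz": 0, "wx": 0, "wy": 0, "wz": 0, "fingers": 1},
    {"dx": 0, "dy": 0, "dz": 0, "wx": 0, "wy": 0, "wz": 0, "fingers": 1}
  ]
}}

```text
clock: 11.05
tool_pos: [0.4616, 0.0126, 0.0057]
orientation: [0.706, -0.056, 0.704, 0.056]
contact_force: [-2.2, -0.1, -0.5]
opening: 0.0467
```

Call:
{"api": "arm_command", "payload": {
  "motion": [
    {"dx": 0, "dy": 0, "dz": 0, "wx": 0, "wy": 0, "wz": 0, "fingers": 0.25},
    {"dx": 0, "dy": 0, "dz": 0, "wx": 0, "wy": 0, "wz": 0, "fingers": 0.25},
    {"dx": 0, "dy": 0, "dz": 0, "wx": 0, "wy": 0, "wz": 0, "fingers": 0.25},
    {"dx": -25, "dy": 0, "dz": 0, "wx": 0, "wy": 0, "wz": 0, "fingers": 0.25},
    {"dx": -45, "dy": 0, "dz": 0, "wx": 0, "wy": 0, "wz": 0, "fingers": 0.25}
  ]
}}

```text
clock: 11.55
tool_pos: [0.4581, 0.0131, 0.0726]
orientation: [0.703, -0.056, 0.707, 0.056]
contact_force: [1.2, 0.0, 0.3]
opening: 0.0639
```

Call:
{"api": "arm_command", "payload": {
  "motion": [
    {"dx": -45, "dy": 0, "dz": -25, "wx": 0, "wy": 0, "wz": 0, "fingers": 0.6},
    {"dx": -20, "dy": 0, "dz": -30, "wx": 0, "wy": 0, "wz": 0, "fingers": 0.6},
    {"dx": 0, "dy": 0, "dz": 0, "wx": 0, "wy": 0, "wz": 0, "fingers": 0.6}
  ]
}}

```text
clock: 11.85
tool_pos: [0.4085, 0.0036, 0.1438]
orientation: [0.708, -0.057, 0.701, 0.055]
contact_force: [0.4, 0.1, -0.4]
opening: 0.0346
```

Run:
```python
from h import *
from plant import bot
snap(bot,"wrist","w9"); s=bot.get_state(); print(s["opening"],s["contact_force"],s["clock"])
plan(s,bay(-.247,0,.16),9.5)
c=load("w9"); print(proj(c,bay(-.195,0,.028)),proj(c,bay(-.247,0,.058)),proj(c,bay(-.135,0,.028)))
```

```text
0.03429134513283185 [ 0.06433049  0.45254628 -0.96554186] 11.9
at [0.409  0.0038 0.1416] psi 99.05 D [-18.4   1.2  -1.1] W [89.55  0.49 -0.24] |d| 18.0
[322.22053955 293.78957341] [322.11243075 240.96018899] [322.58966994 362.50062232]
```

View pics/w9.png

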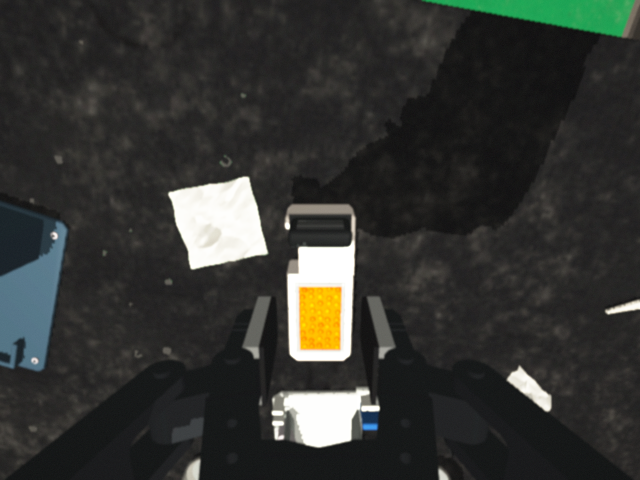

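The cassette stands flat on the bench at about (321,290), where I predicted it. I'll zoom in to get its yaw and handle position.

Run:
```python
from h import *
crop("w9","c13",270,370,190,370,4)
```

```text
(no output)
```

View pics/c13.png

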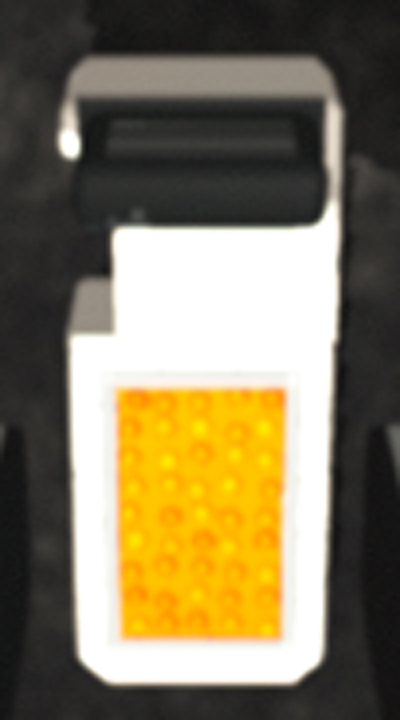

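Run:
```python
from h import *
from plant import bot
c=load("w9")
def P(U,V,z=.028): return onz(c,*un(U,V,270,190,4),z)
n=lambda a,b:np.degrees(np.arctan2(*(b-a)[1::-1]))
L1,L2,R1,R2=P(337,380),P(327,630),P(69,380),P(76,630)
N=P(200,685);S=P(90,335)
print("yaw L,R",n(L1,L2),n(R1,R2),"w",np.linalg.norm(L1-R1),np.linalg.norm(L2-R2))
W=[P(*p) for p in((117,388),(285,388),(281,638),(121,638))]
print("win yaw",n(W[0],W[3]),n(W[1],W[2]),n(W[0],W[1])-90,n(W[3],W[2])-90)
a=np.radians(9.5);ex=np.array([np.cos(a),np.sin(a)]); ey=np.array([-ex[1],ex[0]]);o=np.array([.6511,.0456])
f=lambda X:((X[:2]-o)@np.c_[ex,ey]).round(4)
for nm,X in dict(L1=L1,L2=L2,R1=R1,R2=R2,N=N,S=S).items(): print(nm,f(X))
# handle top z=.058: edges
print("handle top front/back?",f(P(200,222,.058)),f(P(200,160,.058)),"sides",f(P(73,200,.058)),f(P(328,200,.058)))
s=bot.get_state();plan(s,bay(-.248,0,.06),9.5)
```

```text
yaw L,R 8.663633174550672 8.986609540521174 w 0.04868811057385547 0.048387803012705434
win yaw 8.936487402473983 9.287516188860232 9.127505546443217 9.16219463349826
L1 [-0.2023  0.023 ]
L2 [-0.149   0.0223]
R1 [-0.2026 -0.0257]
R2 [-0.1493 -0.0261]
N [-0.1365 -0.0023]
S [-0.2115 -0.0216]
handle top front/back? [-0.2443 -0.0016] [-0.2544 -0.0015] sides [-0.248  -0.0211] [-0.2477  0.0182]
at [0.409  0.0038 0.1416] psi 99.05 D [81.6  1.5 -2.9] W [89.55  0.49 -0.24] |d| 82.0
```

Call:
{"api": "arm_command", "payload": {
  "motion": [
    {"dx": 0, "dy": 0, "dz": 0, "wx": 8.2, "wy": 0, "wz": 0, "fingers": 0.6},
    {"dx": 0, "dy": 0, "dz": 0, "wx": 8.2, "wy": 0, "wz": 0, "fingers": 0.6},
    {"dx": 0, "dy": 0, "dz": 0, "wx": 8.2, "wy": 0, "wz": 0, "fingers": 0.6},
    {"dx": 0, "dy": 0, "dz": 0, "wx": 8.2, "wy": 0, "wz": 0, "fingers": 0.6},
    {"dx": 0, "dy": 0, "dz": 0, "wx": 8.2, "wy": 0, "wz": 0, "fingers": 0.6}
  ]
}}

```text
clock: 12.4
tool_pos: [0.4078, 0.0043, 0.1373]
orientation: [0.679, 0.196, 0.679, -0.196]
contact_force: [-1.0, 0.1, -0.7]
opening: 0.0344
```

Call:
{"api": "arm_command", "payload": {
  "motion": [
    {"dx": 0, "dy": 0, "dz": 0, "wx": 8.2, "wy": 0, "wz": 0, "fingers": 0.6},
    {"dx": 0, "dy": 0, "dz": 0, "wx": 8.2, "wy": 0, "wz": 0, "fingers": 0.6},
    {"dx": 0, "dy": 0, "dz": 0, "wx": 8.2, "wy": 0, "wz": 0, "fingers": 0.6},
    {"dx": 0, "dy": 0, "dz": 0, "wx": 8.2, "wy": 0, "wz": 0, "fingers": 0.6},
    {"dx": 0, "dy": 0, "dz": 0, "wx": 8.2, "wy": 0, "wz": 0, "fingers": 0.6}
  ]
}}

```text
clock: 12.9
tool_pos: [0.4078, 0.0043, 0.1373]
orientation: [0.568, 0.422, 0.567, -0.422]
contact_force: [-0.1, 1.0, 0.1]
opening: 0.0342
```

Call:
{"api": "arm_command", "payload": {
  "motion": [
    {"dx": 20, "dy": 0, "dz": 0, "wx": 7.9, "wy": 0, "wz": 0, "fingers": 0.6},
    {"dx": 20, "dy": 0, "dz": 0, "wx": 0, "wy": 0, "wz": 0, "fingers": 0.6},
    {"dx": 0, "dy": 0, "dz": 0, "wx": 0, "wy": 0, "wz": 0, "fingers": 0.6},
    {"dx": 0, "dy": 0, "dz": 0, "wx": 0, "wy": 0, "wz": 0, "fingers": 0.6}
  ]
}}

```text
clock: 13.3
tool_pos: [0.4073, 0.0043, 0.0979]
orientation: [0.539, 0.458, 0.538, -0.458]
contact_force: [0.1, -0.3, 1.2]
opening: 0.0345
```

Run:
```python
from h import *
from plant import bot
snap(bot,"wrist","w10"); s=bot.get_state(); print(s["opening"],s["contact_force"],s["clock"])
plan(s,bay(-.249,-.0015,.034),9.2)
```

```text
0.0341697004258372 [-0.11161134 -0.41950783  0.5469539 ] 13.35
at [0.4081 0.0042 0.0989] psi 9.2 D [64.9 -2.6  0.7] W [-0.    0.04 -0.11] |d| 65.0
```

View pics/w10.png

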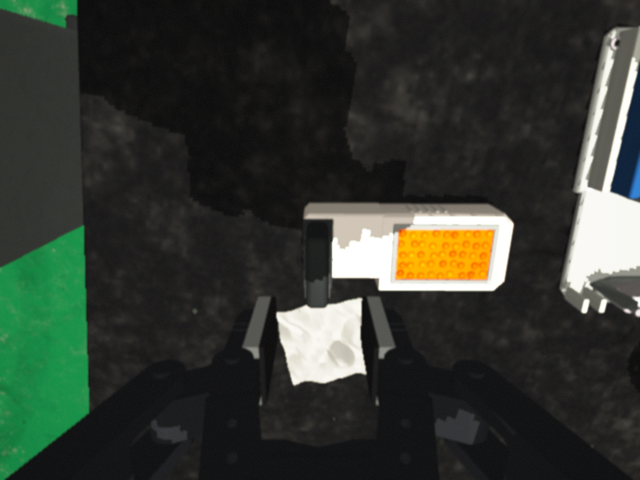

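The handle at column 317 is between the fingers, whose midpoint is about column 320. I'll descend.

Call:
{"api": "arm_command", "payload": {
  "motion": [
    {"dx": 20, "dy": -2, "dz": 0.5, "wx": 0, "wy": 0, "wz": 0, "fingers": 0.6},
    {"dx": 20, "dy": 0, "dz": 0, "wx": 0, "wy": 0, "wz": 0, "fingers": 0.6},
    {"dx": 14, "dy": 0, "dz": 0, "wx": 0, "wy": 0, "wz": 0, "fingers": 0.6},
    {"dx": 8, "dy": 0, "dz": 0, "wx": 0, "wy": 0, "wz": 0, "fingers": 0.6},
    {"dx": 0, "dy": 0, "dz": 0, "wx": 0, "wy": 0, "wz": 0, "fingers": 0.6}
  ]
}}

```text
clock: 13.85
tool_pos: [0.406, 0.0033, 0.0368]
orientation: [0.539, 0.459, 0.538, -0.458]
contact_force: [0.5, 0.2, -0.5]
opening: 0.0343
```

Run:
```python
from h import *
from plant import bot
snap(bot,"scene","s10");snap(bot,"wrist","w11"); s=bot.get_state(); print(s["opening"],s["contact_force"],s["clock"])
crop("s10","c14",200,340,190,310,5)
plan(s,bay(-.249,-.0015,.035),9.2)
```

```text
0.03414193484674579 [-0.09478399  0.54925878  0.79648739] 13.95
at [0.407  0.0031 0.0381] psi 9.19 D [ 3.1 -1.3 -0.1] W [-0.01  0.08 -0.23] |d| 3.0
```

View pics/w11.png

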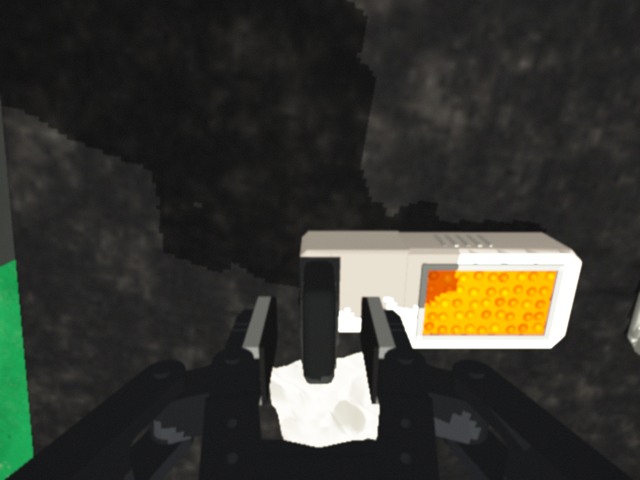

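View pics/c14.png

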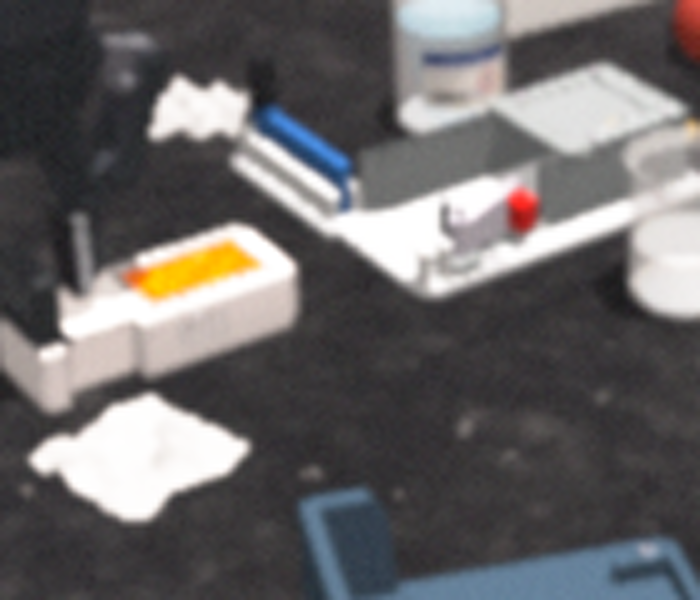

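Call:
{"api": "arm_command", "payload": {
  "motion": [
    {"dx": 2, "dy": -1, "dz": 0, "wx": 0, "wy": 0, "wz": 0, "fingers": 0.6},
    {"dx": 0, "dy": 0, "dz": 0, "wx": 0, "wy": 0, "wz": 0, "fingers": 1},
    {"dx": 0, "dy": 0, "dz": 0, "wx": 0, "wy": 0, "wz": 0, "fingers": 1},
    {"dx": 0, "dy": 0, "dz": 0, "wx": 0, "wy": 0, "wz": 0, "fingers": 1},
    {"dx": 0, "dy": 0, "dz": 0, "wx": 0, "wy": 0, "wz": 0, "fingers": 1}
  ],
  "newtons": 60
}}

```text
clock: 14.45
tool_pos: [0.4063, 0.003, 0.036]
orientation: [0.54, 0.459, 0.537, -0.457]
contact_force: [0.9, 0.9, 2.3]
opening: 0.0106
```

Call:
{"api": "arm_command", "payload": {
  "motion": [
    {"dx": -4, "dy": 0, "dz": 0, "wx": 0, "wy": 0, "wz": 0, "fingers": 1},
    {"dx": -10, "dy": 0, "dz": 0, "wx": 0, "wy": 0, "wz": 0, "fingers": 1},
    {"dx": -6, "dy": 0, "dz": 0, "wx": 0, "wy": 0, "wz": 0, "fingers": 1},
    {"dx": 0, "dy": 0, "dz": 0, "wx": 0, "wy": 0, "wz": 0, "fingers": 1},
    {"dx": 0, "dy": 0, "dz": 0, "wx": 0, "wy": 0, "wz": 0, "fingers": 1}
  ]
}}

```text
clock: 14.95
tool_pos: [0.4053, 0.003, 0.0554]
orientation: [0.539, 0.459, 0.537, -0.458]
contact_force: [0.5, 0.8, -3.2]
opening: 0.0109
```

Run:
```python
from h import *
from plant import bot
snap(bot,"scene","s11");snap(bot,"wrist","w12"); s=bot.get_state(); print(s["opening"],s["contact_force"],s["clock"])
crop("s11","c15",200,340,190,310,5)
plan(s,bay(-.249,-.0015,.055),9.5)
```

```text
0.010977747854083654 [-0.10155095 -0.02050124 -2.69106109] 15.05
at [0.4049 0.0031 0.0549] psi 9.18 D [-0.1  0.9  0.2] W [-0.32  0.05 -0.11] |d| 1.0
```

View pics/w12.png

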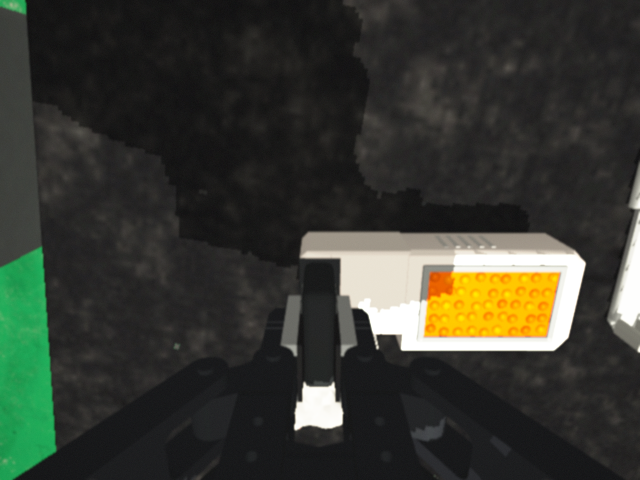

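View pics/c15.png

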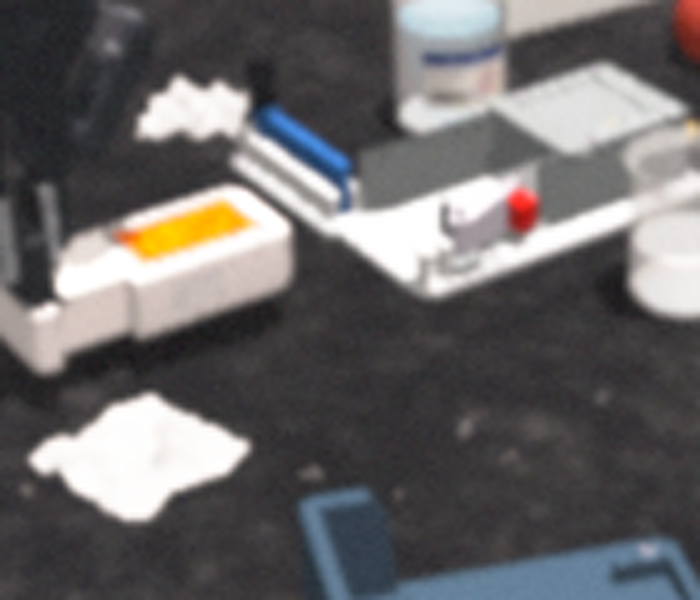

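Run:
```python
from h import *
crop("w12","c16",390,600,220,360,3.8)
```

```text
(no output)
```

View pics/c16.png

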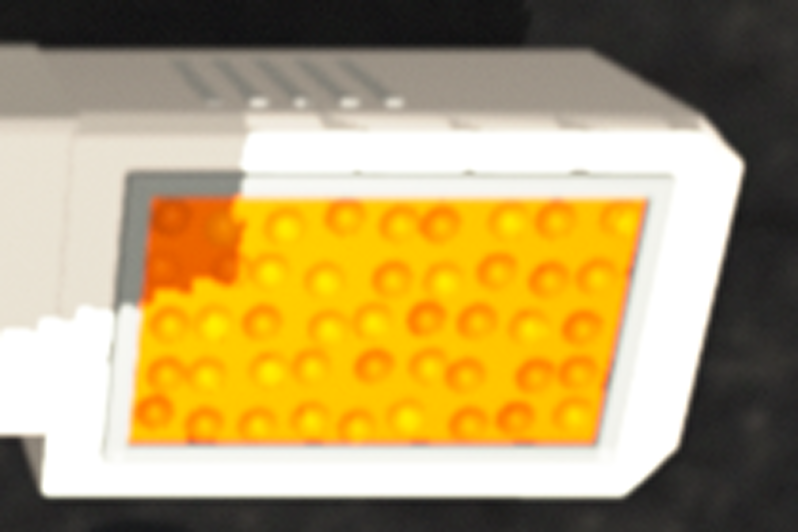

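Run:
```python
from h import *
from plant import bot
c=load("w12")
n=lambda a,b:np.degrees(np.arctan2(*(b-a)[1::-1]))
a=np.radians(9.5);ex=np.array([np.cos(a),np.sin(a)]); ey=np.array([-ex[1],ex[0]]);o=np.array([.6511,.0456])
f=lambda X:((X[:2]-o)@np.c_[ex,ey]).round(4)
for z in(.045,.047,.049):
    P=lambda U,V:onz(c,*un(U,V,390,220,3.8),z)
    R1,R2=P(45,496),P(620,497);W=[P(*p) for p in((150,197),(648,197),(600,444),(128,444))]
    L1,L2=P(250,130),P(690,128)
    NL,NR=P(743,165),P(680,450)
    print(z,"yawR",n(R1,R2).round(2),"L",n(L1,L2).round(2),"win",n(W[0],W[1]).round(2),n(W[3],W[2]).round(2),"nose",(n(NR,NL)-90).round(2),"y R",f(R1)[1],f(R2)[1],"L",f(L1)[1],f(L2)[1],"nose x",f(NL),f(NR), "win len",np.linalg.norm(W[0]-W[1]).round(4),np.linalg.norm(W[3]-W[2]).round(4))
s=bot.get_state();print(f(np.array(s["tool_pos"])))
```

```text
0.045 yawR 8.99 L 9.41 win 9.13 9.11 nose 9.87 y R -0.0267 -0.0273 L 0.0203 0.0203 nose x [-0.1369  0.0158] [-0.1366 -0.0208] win len 0.0558 0.0561
0.047 yawR 8.99 L 9.41 win 9.13 9.11 nose 9.87 y R -0.0253 -0.0259 L 0.0211 0.021 nose x [-0.1383  0.0167] [-0.1381 -0.0195] win len 0.055 0.0553
0.049 yawR 8.99 L 9.41 win 9.13 9.11 nose 9.87 y R -0.0239 -0.0245 L 0.0219 0.0218 nose x [-0.1398  0.0175] [-0.1396 -0.0182] win len 0.0543 0.0546
[-0.2499 -0.0013]
```

Call:
{"api": "arm_command", "payload": {
  "motion": [
    {"dx": 4, "dy": 10, "dz": -1, "wx": -0.3, "wy": 0, "wz": 0, "fingers": 1},
    {"dx": 3, "dy": 20, "dz": 0, "wx": 0, "wy": 0, "wz": 0, "fingers": 1},
    {"dx": 1, "dy": 8, "dz": 0, "wx": 0, "wy": 0, "wz": 0, "fingers": 1},
    {"dx": 0, "dy": 3, "dz": 0, "wx": 0, "wy": 0, "wz": 0, "fingers": 1},
    {"dx": 0, "dy": 0, "dz": 0, "wx": 0, "wy": 0, "wz": 0, "fingers": 1}
  ]
}}

```text
clock: 15.55
tool_pos: [0.4452, 0.0108, 0.0471]
orientation: [0.54, 0.457, 0.539, -0.457]
contact_force: [-0.7, -0.4, -1.7]
opening: 0.0111
```

Run:
```python
from h import *
from plant import bot
snap(bot,"scene","s13");snap(bot,"wrist","w13"); s=bot.get_state(); print(s["opening"],s["contact_force"],s["clock"])
crop("s13","c17",220,360,180,290,5)
plan(s,bay(-.207,.0005,.046),9.5)
```

```text
0.010467308494075565 [ 0.13692642  0.33477427 -1.58218013] 15.65
at [0.4449 0.0107 0.0472] psi 9.48 D [ 1.2  2.2 -0.8] W [-0.02  0.05 -0.1 ] |d| 3.0
```

View pics/w13.png

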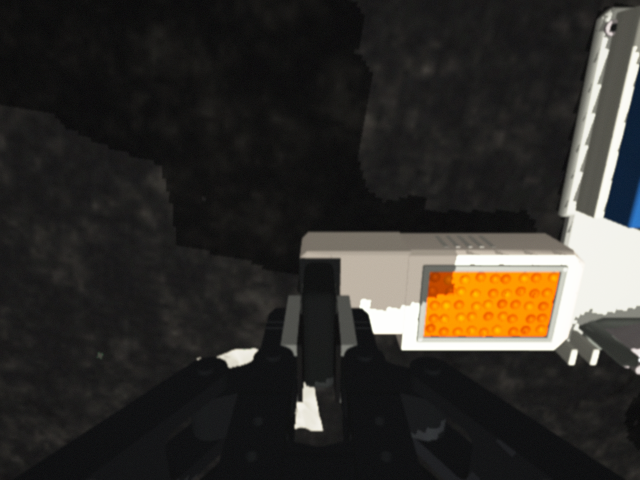

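View pics/c17.png

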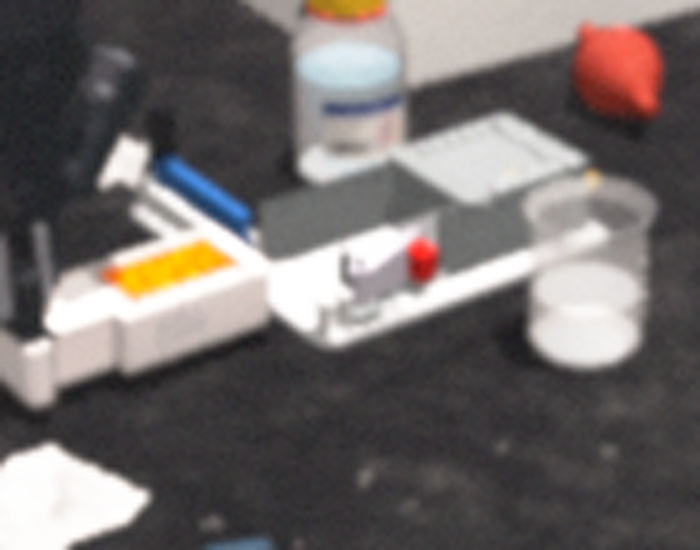

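Call:
{"api": "arm_command", "payload": {
  "motion": [
    {"dx": 1, "dy": 5, "dz": -0.8, "wx": 0, "wy": 0, "wz": 0, "fingers": 1},
    {"dx": 1, "dy": 10, "dz": 0, "wx": 0, "wy": 0, "wz": 0, "fingers": 1},
    {"dx": 0, "dy": 10, "dz": 0, "wx": 0, "wy": 0, "wz": 0, "fingers": 1},
    {"dx": 0, "dy": 8, "dz": 0, "wx": 0, "wy": 0, "wz": 0, "fingers": 1},
    {"dx": 0, "dy": 0, "dz": 0, "wx": 0, "wy": 0, "wz": 0, "fingers": 1}
  ]
}}

```text
clock: 16.15
tool_pos: [0.4795, 0.0171, 0.0456]
orientation: [0.541, 0.458, 0.538, -0.456]
contact_force: [0.4, -0.1, -2.4]
opening: 0.011
```

Run:
```python
from h import *
from plant import bot
snap(bot,"top","t14");snap(bot,"wrist","w14"); s=bot.get_state(); print(s["opening"],s["contact_force"],s["clock"])
crop("t14","c18",200,320,150,270,5); crop("w14","c19",400,640,200,380,3.3)
plan(s,bay(-.172,.0005,.045),9.5)
```

```text
0.010421004999519517 [-0.68366683  0.23059509 -2.20626419] 16.25
at [0.478  0.0171 0.0453] psi 9.49 D [ 0.3  3.4 -0.1] W [-0.01  0.05 -0.11] |d| 3.0
```

View pics/c19.png

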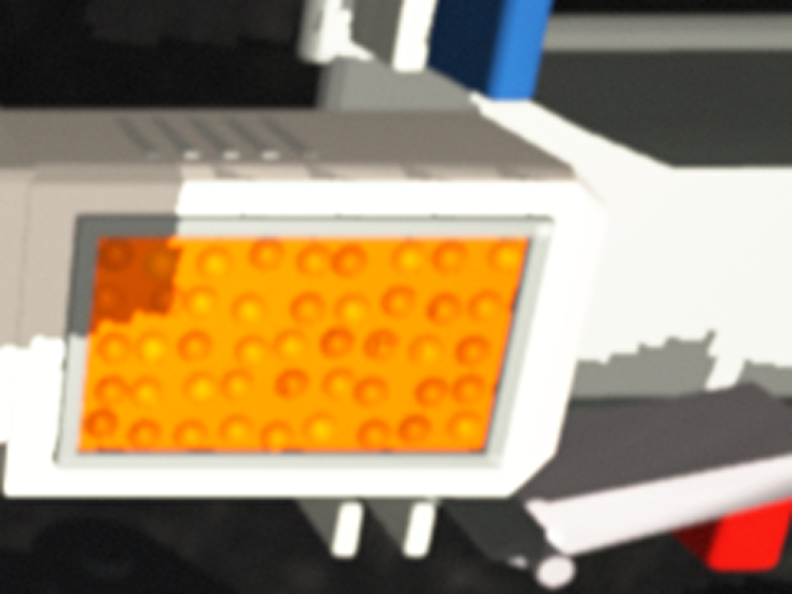

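View pics/c18.png

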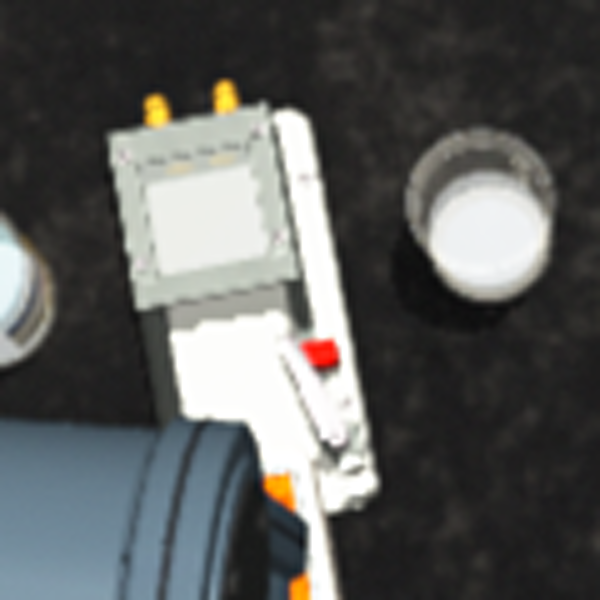

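Run:
```python
from h import *
c=load("w14")
a=np.radians(9.5);ex=np.array([np.cos(a),np.sin(a)]); ey=np.array([-ex[1],ex[0]]);o=np.array([.6511,.0456])
f=lambda X:((X[:2]-o)@np.c_[ex,ey]).round(4)
P=lambda U,V,z:f(onz(c,*un(U,V,400,200,3.3),z))
print("wall inner edge z=.038",P(680,166,.038),P(780,166,.038),"outer",P(600,52,.038),P(780,52,.038))
zt=.037
print("cass L",P(200,182,zt),P(560,182,zt),"R",P(20,496,zt),P(500,497,zt),"nose",P(605,210,zt),P(560,440,zt))
print("gate top right end",P(513,98,.034))
```

```text
wall inner edge z=.038 [-0.0568  0.025 ] [-0.0444  0.025 ] outer [-0.0699  0.0397] [-0.0482  0.0397]
cass L [-0.1159  0.0225] [-0.0706  0.0225] R [-0.1353 -0.0236] [-0.0694 -0.0239] nose [-0.0642  0.0186] [-0.063  -0.0149]
gate top right end [-0.0768  0.0326]
```

Measured lateral clearances agree: cassette flanks at +22.5 and -23.7 mm, channel wall at +25. It is parallel to the channel, so I'll go in.

Call:
{"api": "arm_command", "payload": {
  "motion": [
    {"dx": 0.5, "dy": 6, "dz": -0.3, "wx": 0, "wy": 0, "wz": 0, "fingers": 1},
    {"dx": 0.5, "dy": 8, "dz": 0, "wx": 0, "wy": 0, "wz": 0, "fingers": 1},
    {"dx": 0.5, "dy": 8, "dz": 0, "wx": 0, "wy": 0, "wz": 0, "fingers": 1},
    {"dx": 0, "dy": 6, "dz": 0, "wx": 0, "wy": 0, "wz": 0, "fingers": 1},
    {"dx": 0, "dy": 3, "dz": 0, "wx": 0, "wy": 0, "wz": 0, "fingers": 1}
  ]
}}

```text
clock: 16.75
tool_pos: [0.5093, 0.0225, 0.044]
orientation: [0.541, 0.457, 0.539, -0.456]
contact_force: [-0.9, 0.3, -1.7]
opening: 0.0106
```

Call:
{"api": "arm_command", "payload": {
  "motion": [
    {"dx": 0, "dy": 6, "dz": 0, "wx": 0, "wy": 0, "wz": 0, "fingers": 1},
    {"dx": 0, "dy": 6, "dz": 0, "wx": 0, "wy": 0, "wz": 0, "fingers": 1},
    {"dx": 0, "dy": 4, "dz": 0, "wx": 0, "wy": 0, "wz": 0, "fingers": 1},
    {"dx": 0, "dy": 0, "dz": 0, "wx": 0, "wy": 0, "wz": 0, "fingers": 1}
  ]
}}

```text
clock: 17.15
tool_pos: [0.5162, 0.0238, 0.0426]
orientation: [0.536, 0.452, 0.543, -0.462]
contact_force: [-17.4, -3.1, 7.8]
opening: 0.0102
```

Run:
```python
from h import *
from plant import bot
snap(bot,"wrist","w15"); s=bot.get_state(); print(s["opening"],s["contact_force"],s["wrist_torque"],s["clock"])
crop("w15","c20",280,640,180,400,2.2)
plan(s,bay(-.052,.0005,.043),9.5)
```

```text
0.010533723865569186 [-18.07972089  -4.51801391   6.92425869] [-0.73890484  3.3420666   0.15145378] 17.2
at [0.5162 0.0238 0.0425] psi 9.46 D [-1.8 84.7  0.2] W [-0.04  0.1   0.88] |d| 85.0
```

View pics/c20.png

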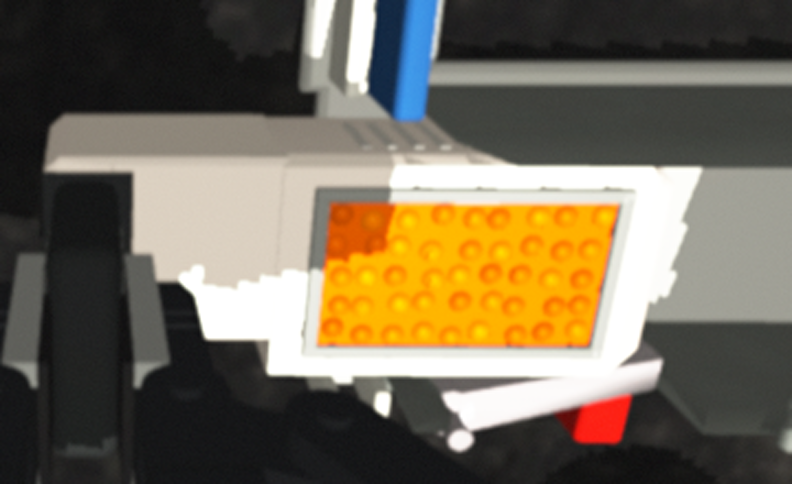

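Run:
```python
from h import *
from plant import bot
c=load("w15")
a=np.radians(9.5);ex=np.array([np.cos(a),np.sin(a)]); ey=np.array([-ex[1],ex[0]]);o=np.array([.6511,.0456])
f=lambda X:((X[:2]-o)@np.c_[ex,ey]).round(4)
P=lambda U,V,z:f(onz(c,*un(U,V,280,180,2.2),z))
zt=.035
print("wall inner",P(520,166,.038),P(780,166,.038))
print("cass L",P(300,165,zt),P(480,165,zt),"R",P(270,375,zt),P(600,375,zt),"nose R corner",P(640,350,zt), "noseL",P(700,168,zt))
print("win",[P(*p,zt) for p in((330,205),(622,205),(593,347),(318,347))])
print("catch tip",P(660,362,.031),P(660,362,.031),"pivot",P(460,410,.031))
snap(bot,"scene","s15"); crop("s15","c21",220,360,180,290,5)
```

```text
wall inner [-0.0576  0.0248] [-0.0109  0.025 ]
cass L [-0.0967  0.0236] [-0.0634  0.0238] R [-0.0991 -0.0222] [-0.0328 -0.0215] nose R corner [-0.026  -0.0156] noseL [-0.0229  0.0234]
win [array([-0.0904,  0.0155]), array([-0.0357,  0.0159]), array([-0.0354, -0.015 ]), array([-0.09  , -0.0156])]
catch tip [-0.0185 -0.021 ] [-0.0185 -0.021 ] pivot [-0.0577 -0.0332]
```

View pics/c21.png

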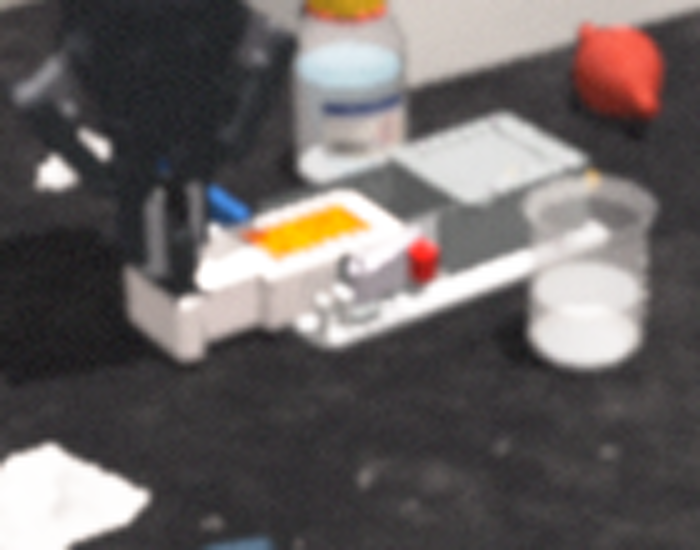

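The nose is against the catch at x = -24 mm. The 7 N upward force shows I'm also pressing it onto the floor. I'll ease up slightly and keep pushing.

Call:
{"api": "arm_command", "payload": {
  "motion": [
    {"dx": -2, "dy": 2, "dz": 0.5, "wx": 0, "wy": 0, "wz": 0, "fingers": 1},
    {"dx": 0, "dy": 2, "dz": 0, "wx": 0, "wy": 0, "wz": 0, "fingers": 1},
    {"dx": 0, "dy": 1, "dz": 0, "wx": 0, "wy": 0, "wz": 0, "fingers": 1},
    {"dx": 0, "dy": 0, "dz": 0, "wx": 0, "wy": 0, "wz": 0, "fingers": 1}
  ]
}}

```text
clock: 17.65
tool_pos: [0.521, 0.0245, 0.0435]
orientation: [0.536, 0.453, 0.543, -0.461]
contact_force: [-14.9, -2.7, 3.2]
opening: 0.0107
```

Run:
```python
from h import *
from plant import bot
s=bot.get_state(); print(s["opening"],s["contact_force"],s["wrist_torque"],s["clock"])
plan(s,bay(-.052,.0005,.043),9.5)
```

```text
0.0107447348331703 [-14.94969834  -2.65993241   3.22812073] [-0.61560123  3.14436883  0.08026635] 17.65
at [0.521  0.0245 0.0435] psi 9.48 D [-0.8 79.8  0.1] W [-0.02  0.04  0.9 ] |d| 80.0
```

Call:
{"api": "arm_command", "payload": {
  "motion": [
    {"dx": -1, "dy": 4, "dz": 0, "wx": 0, "wy": 0, "wz": 0, "fingers": 1},
    {"dx": 0, "dy": 4, "dz": 0, "wx": 0, "wy": 0, "wz": 0, "fingers": 1},
    {"dx": 0, "dy": 4, "dz": 0, "wx": 0, "wy": 0, "wz": 0, "fingers": 1},
    {"dx": 0, "dy": 4, "dz": 0, "wx": 0, "wy": 0, "wz": 0, "fingers": 1},
    {"dx": 0, "dy": 2, "dz": 0, "wx": 0, "wy": 0, "wz": 0, "fingers": 1}
  ]
}}

```text
clock: 18.15
tool_pos: [0.5406, 0.0277, 0.0439]
orientation: [0.537, 0.453, 0.542, -0.46]
contact_force: [-9.4, -3.2, -1.5]
opening: 0.0109
```

Run:
```python
from h import *
from plant import bot
s=bot.get_state(); print(s["opening"],s["contact_force"],s["wrist_torque"],s["clock"])
plan(s,bay(-.052,.0005,.043),9.5)
```

```text
0.01092328418158191 [-9.43758133 -3.16414307 -1.54810602] [-0.57119149  2.36146453  0.19246806] 18.15
at [0.5406 0.0277 0.0439] psi 9.49 D [ 0.2 60.   0.1] W [-0.01  0.03  0.71] |d| 60.0
```

Call:
{"api": "arm_command", "payload": {
  "motion": [
    {"dx": 0, "dy": 6, "dz": 0, "wx": 0, "wy": 0, "wz": 0, "fingers": 1},
    {"dx": 0, "dy": 6, "dz": 0, "wx": 0, "wy": 0, "wz": 0, "fingers": 1},
    {"dx": 0, "dy": 6, "dz": 0, "wx": 0, "wy": 0, "wz": 0, "fingers": 1},
    {"dx": 0, "dy": 6, "dz": 0, "wx": 0, "wy": 0, "wz": 0, "fingers": 1},
    {"dx": 0, "dy": 4, "dz": 0, "wx": 0, "wy": 0, "wz": 0, "fingers": 1}
  ]
}}

```text
clock: 18.65
tool_pos: [0.5684, 0.0325, 0.0439]
orientation: [0.537, 0.454, 0.542, -0.46]
contact_force: [-9.2, -2.2, -0.8]
opening: 0.0108
```

Run:
```python
from h import *
from plant import bot
s=bot.get_state(); print(s["opening"],s["contact_force"],s["wrist_torque"],s["clock"])
plan(s,bay(-.052,.0005,.043),9.5)
snap(bot,"wrist","w16"); crop("w16","c22",280,640,180,400,2.2)
```

```text
0.010784843738059286 [-9.23813847 -2.15011916 -0.76447004] [-0.50390887  2.2899691   0.17273673] 18.65
at [0.5684 0.0325 0.0439] psi 9.5 D [ 0.6 31.7  0.2] W [0.   0.02 0.69] |d| 32.0
```

View pics/c22.png

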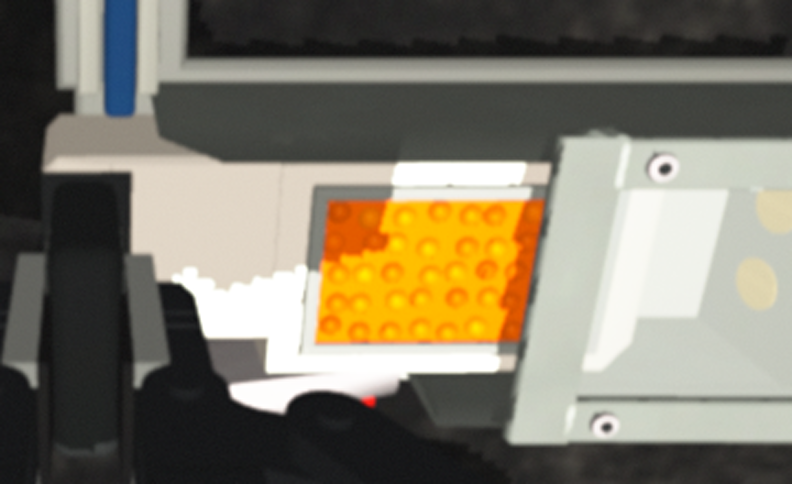

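The nose is under the roof and the gate edge clears the cassette. I'll keep pushing the remaining ~32 mm.

Call:
{"api": "arm_command", "payload": {
  "motion": [
    {"dx": 0, "dy": 6, "dz": 0, "wx": 0, "wy": 0, "wz": 0, "fingers": 1},
    {"dx": 0, "dy": 6, "dz": 0, "wx": 0, "wy": 0, "wz": 0, "fingers": 1},
    {"dx": 0, "dy": 6, "dz": 0, "wx": 0, "wy": 0, "wz": 0, "fingers": 1},
    {"dx": 0, "dy": 5, "dz": 0, "wx": 0, "wy": 0, "wz": 0, "fingers": 1},
    {"dx": 0, "dy": 3, "dz": 0, "wx": 0, "wy": 0, "wz": 0, "fingers": 1}
  ]
}}

```text
clock: 19.2
tool_pos: [0.5942, 0.0369, 0.0439]
orientation: [0.537, 0.454, 0.542, -0.46]
contact_force: [-9.0, -1.1, -2.0]
opening: 0.0107
```

Run:
```python
from h import *
from plant import bot
s=bot.get_state(); print(s["opening"],s["contact_force"],s["wrist_torque"],s["clock"])
plan(s,bay(-.052,.0005,.043),9.5)
```

```text
0.010651283943998485 [-8.96808431 -1.05333861 -2.00383832] [-0.35022104  2.24931904  0.21031982] 19.2
at [0.5942 0.0369 0.0439] psi 9.51 D [0.9 5.6 0.3] W [0.01 0.   0.68] |d| 6.0
```

Call:
{"api": "arm_command", "payload": {
  "motion": [
    {"dx": 0.5, "dy": 2, "dz": 0, "wx": 0, "wy": 0, "wz": 0, "fingers": 1},
    {"dx": 0, "dy": 2, "dz": 0, "wx": 0, "wy": 0, "wz": 0, "fingers": 1},
    {"dx": 0, "dy": 1, "dz": 0, "wx": 0, "wy": 0, "wz": 0, "fingers": 1},
    {"dx": 0, "dy": 0, "dz": 0, "wx": 0, "wy": 0, "wz": 0, "fingers": 1}
  ]
}}

```text
clock: 19.6
tool_pos: [0.5995, 0.0375, 0.0442]
orientation: [0.537, 0.454, 0.542, -0.46]
contact_force: [-8.5, -1.3, 0.2]
opening: 0.0105
```

Call:
{"api": "arm_command", "payload": {
  "motion": [
    {"dx": 0.5, "dy": 2, "dz": 0, "wx": 0, "wy": 0, "wz": 0, "fingers": 1},
    {"dx": 0, "dy": 2, "dz": 0, "wx": 0, "wy": 0, "wz": 0, "fingers": 1},
    {"dx": 0, "dy": 0, "dz": 0, "wx": 0, "wy": 0, "wz": 0, "fingers": 1}
  ]
}}

```text
clock: 19.9
tool_pos: [0.5995, 0.0375, 0.044]
orientation: [0.535, 0.452, 0.544, -0.462]
contact_force: [-19.6, -4.8, 7.5]
opening: 0.0103
```

Run:
```python
from h import *
from plant import bot
s=bot.get_state(); print(s["opening"],s["contact_force"],s["wrist_torque"],s["clock"])
plan(s,bay(-.052,.0005,.043),9.5)
snap(bot,"wrist","w17"); crop("w17","c23",280,640,180,400,2.2)
snap(bot,"scene","s17"); crop("s17","c24",240,360,180,270,6)
```

```text
0.010254391318508487 [-19.62526539  -4.76387306   7.52657779] [-0.69910306  3.8288011   0.05566883] 19.9
at [0.5995 0.0375 0.044 ] psi 9.46 D [1.  0.2 0. ] W [-0.04  0.04  1.07] |d| 1.0
```

View pics/c23.png

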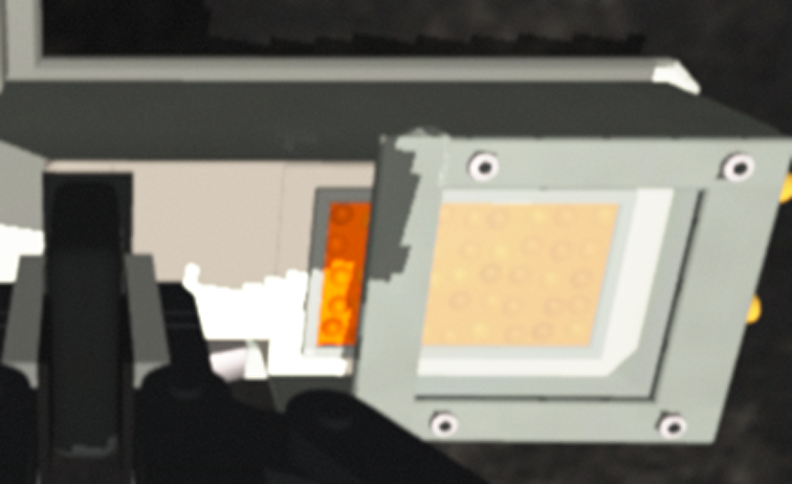

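View pics/c24.png

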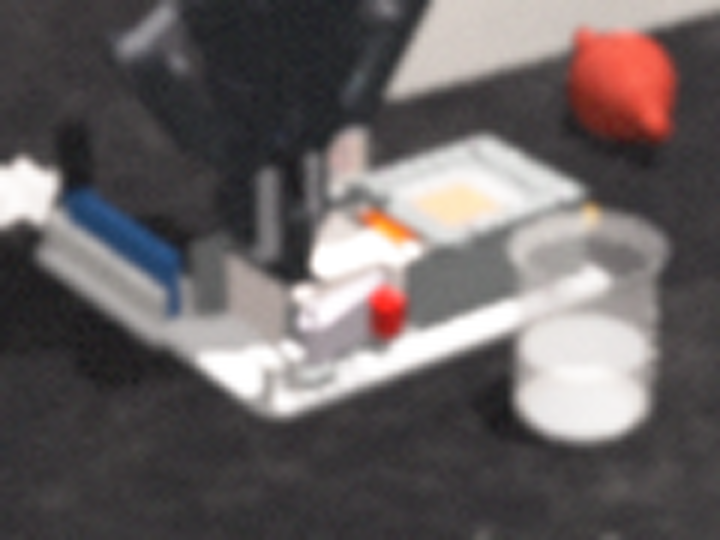

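The position stopped at x = -51.8 mm while the force rose to 20 N, so it's against the end wall. The catch shows sprung into the notch at (255,355). I'll relax the push and release.

Call:
{"api": "arm_command", "payload": {
  "motion": [
    {"dx": -1, "dy": -4, "dz": 0, "wx": 0, "wy": 0, "wz": 0, "fingers": 1},
    {"dx": 0, "dy": -4, "dz": 0, "wx": 0, "wy": 0, "wz": 0, "fingers": 1},
    {"dx": 0, "dy": 0, "dz": 0, "wx": 0, "wy": 0, "wz": 0, "fingers": 1}
  ]
}}

```text
clock: 20.3
tool_pos: [0.5995, 0.0375, 0.0455]
orientation: [0.539, 0.457, 0.54, -0.457]
contact_force: [-2.2, 0.1, -6.5]
opening: 0.0105
```

Run:
```python
from h import *
from plant import bot
s=bot.get_state(); print(s["opening"],s["contact_force"],s["wrist_torque"],s["clock"])
plan(s,bay(-.052,.0005,.043),9.5)
```

```text
0.010541236058197283 [-2.22448445  0.08612656 -6.46238168] [-0.11076921  0.9100155   0.04038675] 20.3
at [0.5995 0.0375 0.0455] psi 9.48 D [ 2.5  0.3 -0. ] W [-0.02  0.02  0.07] |d| 3.0
```

Call:
{"api": "arm_command", "payload": {
  "motion": [
    {"dx": 1.5, "dy": 0, "dz": 0, "wx": 0, "wy": 0, "wz": 0, "fingers": 1},
    {"dx": 1, "dy": 0, "dz": 0, "wx": 0, "wy": 0, "wz": 0, "fingers": 1},
    {"dx": 0, "dy": 0, "dz": 0, "wx": 0, "wy": 0, "wz": 0, "fingers": 1},
    {"dx": 0, "dy": 0, "dz": 0, "wx": 0, "wy": 0, "wz": 0, "fingers": 1}
  ]
}}

```text
clock: 20.7
tool_pos: [0.5994, 0.0372, 0.0447]
orientation: [0.54, 0.456, 0.54, -0.458]
contact_force: [-7.5, -0.8, -0.3]
opening: 0.0107
```

Call:
{"api": "arm_command", "payload": {
  "motion": [
    {"dx": 0, "dy": 0, "dz": 0, "wx": 0, "wy": 0, "wz": 0, "fingers": 0.62},
    {"dx": 0, "dy": 0, "dz": 0, "wx": 0, "wy": 0, "wz": 0, "fingers": 0.62},
    {"dx": 0, "dy": 0, "dz": 0, "wx": 0, "wy": 0, "wz": 0, "fingers": 0.62},
    {"dx": -10, "dy": 0, "dz": 0, "wx": 0, "wy": 0, "wz": 0, "fingers": 0.62},
    {"dx": -30, "dy": 0, "dz": 0, "wx": 0, "wy": 0, "wz": 0, "fingers": 0.62}
  ]
}}

```text
clock: 21.2
tool_pos: [0.5989, 0.0376, 0.0823]
orientation: [0.539, 0.456, 0.54, -0.458]
contact_force: [1.0, 0.2, -0.4]
opening: 0.0323
```

Call:
{"api": "arm_command", "payload": {
  "motion": [
    {"dx": -40, "dy": -10, "dz": 0, "wx": 0, "wy": 0, "wz": 0, "fingers": 0.5},
    {"dx": -40, "dy": -20, "dz": 0, "wx": -8, "wy": 0, "wz": 0, "fingers": 0.5},
    {"dx": -10, "dy": -20, "dz": 0, "wx": -8, "wy": 0, "wz": 0, "fingers": 0.5},
    {"dx": 0, "dy": 0, "dz": 0, "wx": -8, "wy": 0, "wz": 0, "fingers": 0.5},
    {"dx": 0, "dy": 0, "dz": 0, "wx": -8, "wy": 0, "wz": 0, "fingers": 0.5}
  ]
}}

```text
clock: 21.7
tool_pos: [0.5533, 0.0263, 0.1776]
orientation: [0.648, 0.29, 0.643, -0.288]
contact_force: [0.1, -0.1, -0.6]
opening: 0.0425
```

Call:
{"api": "arm_command", "payload": {
  "motion": [
    {"dx": 0, "dy": 0, "dz": 0, "wx": -8.2, "wy": 0, "wz": 0, "fingers": 0.5},
    {"dx": 0, "dy": 0, "dz": 0, "wx": -8.2, "wy": 0, "wz": 0, "fingers": 0.5},
    {"dx": 0, "dy": 0, "dz": 0, "wx": -8.2, "wy": 0, "wz": 0, "fingers": 0.5},
    {"dx": 0, "dy": 0, "dz": 0, "wx": -8.2, "wy": 0, "wz": 0, "fingers": 0.5},
    {"dx": 0, "dy": 0, "dz": 0, "wx": -8.2, "wy": 0, "wz": 0, "fingers": 0.5}
  ]
}}

```text
clock: 22.2
tool_pos: [0.553, 0.0265, 0.176]
orientation: [0.708, 0.044, 0.704, -0.044]
contact_force: [0.0, -0.6, 0.5]
opening: 0.0426
```

Call:
{"api": "arm_command", "payload": {
  "motion": [
    {"dx": 0, "dy": 0, "dz": 0, "wx": -8.2, "wy": 0, "wz": 0, "fingers": 0.5},
    {"dx": 0, "dy": 0, "dz": 0, "wx": -8, "wy": 0, "wz": 0, "fingers": 0.5},
    {"dx": 0, "dy": 0, "dz": 0, "wx": 0, "wy": 0, "wz": 0, "fingers": 0.5},
    {"dx": 0, "dy": 0, "dz": 0, "wx": 0, "wy": 0, "wz": 0, "fingers": 0.5}
  ]
}}

```text
clock: 22.6
tool_pos: [0.5527, 0.0265, 0.1755]
orientation: [0.707, -0.053, 0.704, 0.052]
contact_force: [0.1, -0.1, -0.2]
opening: 0.0428
```

Run:
```python
from h import *
from plant import bot
s=bot.get_state(); print(s["opening"],s["contact_force"],s["clock"])
plan(s,bay(-.078,.104,.15),99.5)
snap(bot,"wrist","w18"); crop("w18","c25",200,440,190,400,3)
```

```text
0.04279751743306738 [ 0.12780838 -0.07017798 -0.2015741 ] 22.6
at [0.5527 0.0265 0.1755] psi 98.52 D [ 25.5 107.   20.2] W [-0.98  0.25  0.08] |d| 112.0
```

View pics/w18.png

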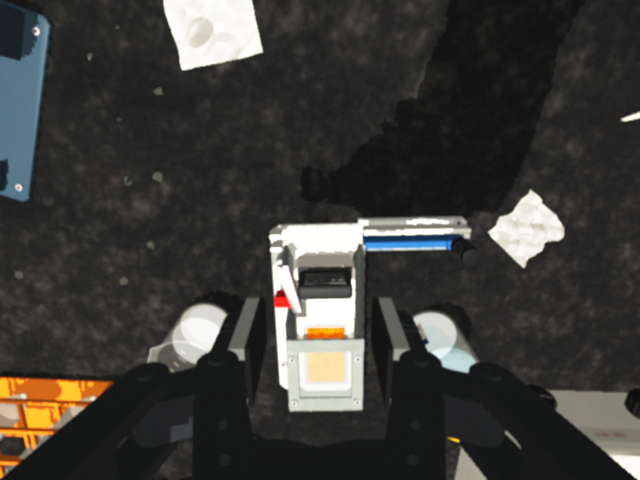

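View pics/c25.png

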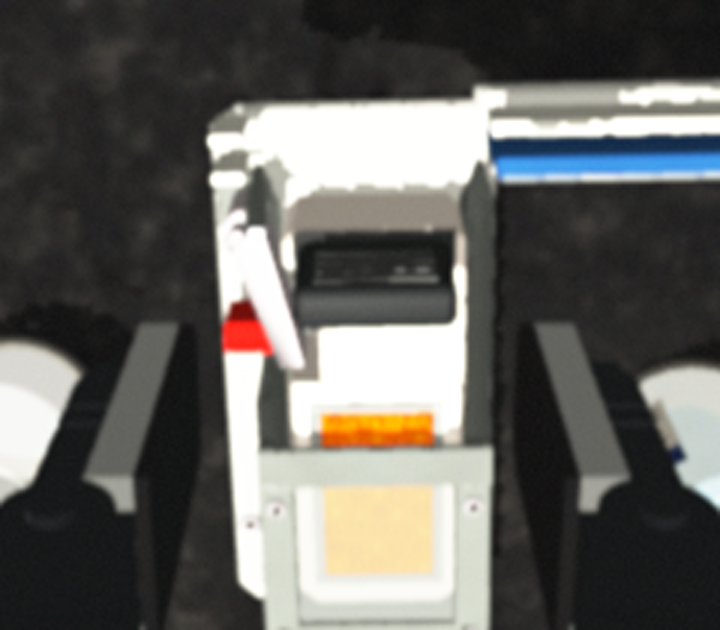

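The catch arm sits in the notch, tip at crop (300,365) just behind the shoulder at (300,380). I'll check the numbers and plan the knob approach.

Run:
```python
from h import *
from plant import bot
c=load("w18")
a=np.radians(9.5);ex=np.array([np.cos(a),np.sin(a)]); ey=np.array([-ex[1],ex[0]]);o=np.array([.6511,.0456])
f=lambda X:((X[:2]-o)@np.c_[ex,ey]).round(4)
P=lambda U,V,z:f(onz(c,*un(U,V,200,190,3),z))
print("tip",P(300,366,.031),"shoulder",P(305,381,.034),"left edge",P(466,390,.034),P(462,250,.034),"R shoulder edge",P(290,400,.034),"handle top sides",P(299,305,.064),P(454,305,.064),"front",P(375,324,.064))
print("roof front",P(380,446,.043))
c0=load("w2"); print("catch before", f(onz(c0,*un(222,540,200,190,5),.031)))
s=bot.get_state();plan(s,bay(-.078,.104,.15),99.5);plan(s,bay(-.078,.104,.040),99.5)
c=load("w18");print("knob proj",proj(c,bay(-.077,.104,.062)))
```

```text
tip [-0.0188 -0.0202] shoulder [-0.0158 -0.0188] left edge [-0.0123  0.0253] [-0.0543  0.0237] R shoulder edge [-0.01   -0.0231] handle top sides [-0.0541 -0.0178] [-0.0535  0.0193] front [-0.0487  0.0003]
roof front [-0.0008  0.0014]
catch before [-0.0181 -0.019 ]
at [0.5526 0.0265 0.1753] psi 98.54 D [ 25.3 107.   20.4] W [-0.96  0.23  0.07] |d| 112.0
at [0.5526 0.0265 0.1753] psi 98.54 D [135.3 107.1  20. ] W [-0.96  0.23  0.07] |d| 174.0
knob proj [471.71231942 258.05285637]
```

Call:
{"api": "arm_command", "payload": {
  "motion": [
    {"dx": 0, "dy": 30, "dz": 6, "wx": -0.9, "wy": 0.2, "wz": 0, "fingers": 0.5},
    {"dx": 10, "dy": 40, "dz": 6, "wx": 0, "wy": 0, "wz": 0, "fingers": 0.5},
    {"dx": 35, "dy": 37, "dz": 6, "wx": 0, "wy": 0, "wz": 0, "fingers": 0.5},
    {"dx": 30, "dy": 0, "dz": 0, "wx": 0, "wy": 0, "wz": 0, "fingers": 0.5},
    {"dx": 0, "dy": 0, "dz": 0, "wx": 0, "wy": 0, "wz": 0, "fingers": 0.5}
  ],
  "newtons": 40
}}

```text
clock: 23.15
tool_pos: [0.5485, 0.1346, 0.0951]
orientation: [0.701, -0.06, 0.708, 0.059]
contact_force: [-0.2, 0.2, -0.1]
opening: 0.0428
```

Run:
```python
from h import *
from plant import bot
s=bot.get_state(); print(s["opening"],s["contact_force"],s["clock"])
plan(s,bay(-.079,.104,.041),99.5)
snap(bot,"wrist","w19")
```

```text
0.04282143485882162 [-0.23439919  0.21268103 -0.05808529] 23.15
at [0.5485 0.1346 0.0951] psi 99.62 D [54.  -0.7  8.1] W [ 0.12 -0.63  0.04] |d| 55.0
```

View pics/w19.png

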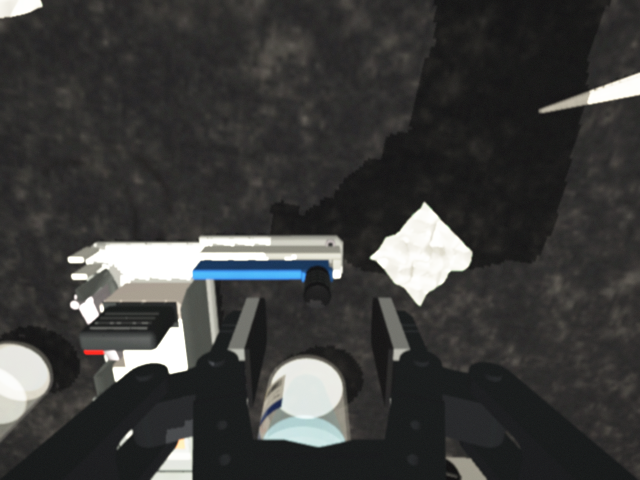

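Call:
{"api": "arm_command", "payload": {
  "motion": [
    {"dx": 20, "dy": -0.5, "dz": 4, "wx": 0, "wy": -0.3, "wz": 0, "fingers": 0.5},
    {"dx": 20, "dy": 0, "dz": 0, "wx": 0, "wy": 0, "wz": 0, "fingers": 0.5},
    {"dx": 8, "dy": 0, "dz": 0, "wx": 0, "wy": 0, "wz": 0, "fingers": 0.5},
    {"dx": 0, "dy": 0, "dz": 0, "wx": 0, "wy": 0, "wz": 0, "fingers": 0.5},
    {"dx": 0, "dy": 0, "dz": 0, "wx": 0, "wy": 0, "wz": 0, "fingers": 0.5}
  ]
}}

```text
clock: 23.7
tool_pos: [0.5579, 0.1338, 0.0541]
orientation: [0.707, -0.059, 0.702, 0.058]
contact_force: [-0.4, 0.6, -0.5]
opening: 0.0428
```

Run:
```python
from h import *
from plant import bot
s=bot.get_state(); print(s["opening"],s["contact_force"],s["clock"])
plan(s,bay(-.078,.104,.041),99.5)
snap(bot,"wrist","w20"); crop("w20","c26",160,480,180,420,2.5)
```

```text
0.04277376335907574 [-0.3987189   0.59102235 -0.45034968] 23.7
at [0.5579 0.1338 0.0541] psi 99.52 D [13.1  1.7 -0.7] W [0.02 0.39 0.07] |d| 13.0
```

View pics/c26.png

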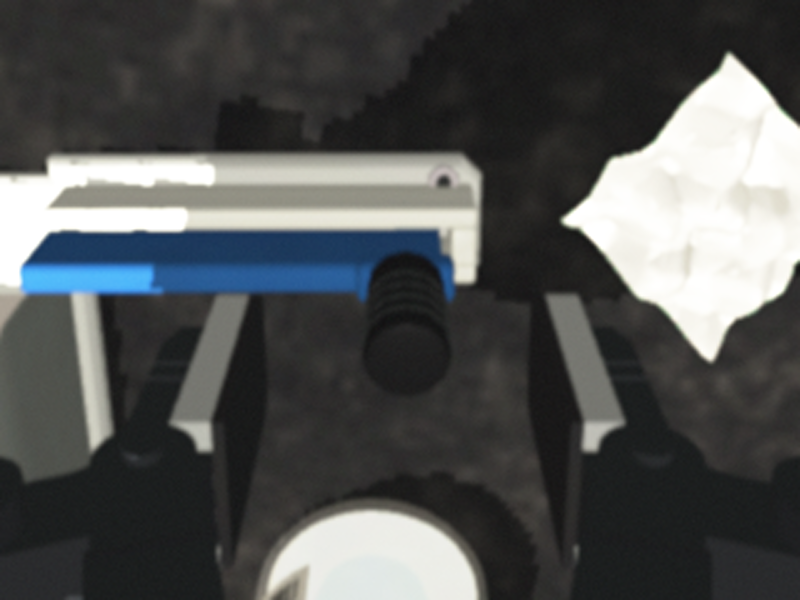

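The knob at (405,350) is between the pads. I'll lower and close.

Call:
{"api": "arm_command", "payload": {
  "motion": [
    {"dx": 8, "dy": 1.5, "dz": -1, "wx": 0, "wy": 0.3, "wz": 0, "fingers": 0.5},
    {"dx": 4, "dy": 0, "dz": 0, "wx": 0, "wy": 0, "wz": 0, "fingers": 0.5},
    {"dx": 0, "dy": 0, "dz": 0, "wx": 0, "wy": 0, "wz": 0, "fingers": 1},
    {"dx": 0, "dy": 0, "dz": 0, "wx": 0, "wy": 0, "wz": 0, "fingers": 1},
    {"dx": 0, "dy": 0, "dz": 0, "wx": 0, "wy": 0, "wz": 0, "fingers": 1}
  ],
  "newtons": 40
}}

```text
clock: 24.25
tool_pos: [0.5553, 0.1349, 0.0402]
orientation: [0.704, -0.06, 0.705, 0.058]
contact_force: [-0.5, -1.5, -0.1]
opening: 0.0124
```

Call:
{"api": "arm_command", "payload": {
  "motion": [
    {"dx": 0, "dy": -5, "dz": 0, "wx": 0, "wy": 0, "wz": 0, "fingers": 1},
    {"dx": 0, "dy": -12, "dz": 0, "wx": 0, "wy": 0, "wz": 0, "fingers": 1},
    {"dx": 0, "dy": -12, "dz": 0, "wx": 0, "wy": 0, "wz": 0, "fingers": 1},
    {"dx": 0, "dy": -12, "dz": 0, "wx": 0, "wy": 0, "wz": 0, "fingers": 1},
    {"dx": 0, "dy": -8, "dz": 0, "wx": 0, "wy": 0, "wz": 0, "fingers": 1}
  ]
}}

```text
clock: 24.75
tool_pos: [0.5637, 0.0856, 0.0402]
orientation: [0.704, -0.059, 0.705, 0.058]
contact_force: [-0.3, 2.0, -1.5]
opening: 0.0125
```

Run:
```python
from h import *
from plant import bot
s=bot.get_state(); print(s["opening"],s["contact_force"],s["clock"])
plan(s,bay(-.078,.040,.041),99.5)
```

```text
0.012533729631236298 [-0.31462655  2.0298596  -1.53767027] 24.75
at [0.5637 0.0856 0.0402] psi 99.51 D [ -0.8 -13.9   1.6] W [ 0.01 -0.07  0.06] |d| 14.0
```

Call:
{"api": "arm_command", "payload": {
  "motion": [
    {"dx": 0, "dy": -6, "dz": 0, "wx": 0, "wy": 0, "wz": 0, "fingers": 1},
    {"dx": 0, "dy": -5, "dz": 0, "wx": 0, "wy": 0, "wz": 0, "fingers": 1},
    {"dx": 0, "dy": -4, "dz": 0, "wx": 0, "wy": 0, "wz": 0, "fingers": 1},
    {"dx": 0, "dy": -2, "dz": 0, "wx": 0, "wy": 0, "wz": 0, "fingers": 1},
    {"dx": 0, "dy": 0, "dz": 0, "wx": 0, "wy": 0, "wz": 0, "fingers": 1}
  ]
}}

```text
clock: 25.25
tool_pos: [0.5661, 0.0717, 0.0402]
orientation: [0.704, -0.059, 0.705, 0.06]
contact_force: [-1.8, 5.0, -2.2]
opening: 0.0124
```

Run:
```python
from h import *
from plant import bot
s=bot.get_state(); print(s["opening"],s["contact_force"],s["clock"])
plan(s,bay(-.078,.040,.041),99.5)
snap(bot,"wrist","w21")
```

```text
0.012409824823840707 [-1.75387071  4.95658839 -2.17902822] 25.25
at [0.5661 0.0717 0.0402] psi 99.63 D [-0.8  0.3  1.5] W [ 0.13 -0.07 -0.12] |d| 2.0
```

View pics/w21.png

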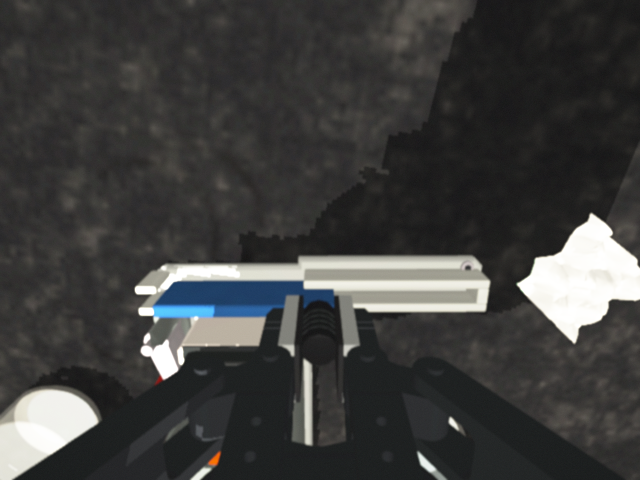

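Call:
{"api": "arm_command", "payload": {
  "motion": [
    {"dx": 0, "dy": -3, "dz": 0, "wx": 0, "wy": 0, "wz": 0, "fingers": 1},
    {"dx": 0, "dy": 0, "dz": 0, "wx": 0, "wy": 0, "wz": 0, "fingers": 1},
    {"dx": 0, "dy": 0, "dz": 0, "wx": 0, "wy": 0, "wz": 0, "fingers": 1}
  ]
}}

```text
clock: 25.6
tool_pos: [0.5661, 0.0716, 0.0402]
orientation: [0.704, -0.058, 0.705, 0.063]
contact_force: [-1.4, 10.9, -2.0]
opening: 0.0125
```

It's on the end stop: the force rose to 11 N with no travel. I'll relax, release, rise and look.

Call:
{"api": "arm_command", "payload": {
  "motion": [
    {"dx": 0, "dy": 5, "dz": 0, "wx": 0, "wy": 0, "wz": 0, "fingers": 1},
    {"dx": 0, "dy": 0, "dz": 0, "wx": 0, "wy": 0, "wz": 0, "fingers": 0.5},
    {"dx": 0, "dy": 0, "dz": 0, "wx": 0, "wy": 0, "wz": 0, "fingers": 0.5},
    {"dx": 0, "dy": 0, "dz": 0, "wx": 0, "wy": 0, "wz": 0, "fingers": 0.5},
    {"dx": -15, "dy": 0, "dz": 0, "wx": 0, "wy": 0, "wz": 0, "fingers": 0.5}
  ]
}}

```text
clock: 26.1
tool_pos: [0.5646, 0.0718, 0.0539]
orientation: [0.703, -0.059, 0.706, 0.058]
contact_force: [0.3, 0.0, -0.8]
opening: 0.0428
```

Call:
{"api": "arm_command", "payload": {
  "motion": [
    {"dx": -40, "dy": 0, "dz": 0, "wx": 0, "wy": 0, "wz": 0, "fingers": 0.3},
    {"dx": -45, "dy": -20, "dz": -10, "wx": 0, "wy": 0, "wz": 0, "fingers": 0.3},
    {"dx": -40, "dy": -20, "dz": -20, "wx": 0, "wy": 0, "wz": 0, "fingers": 0.2},
    {"dx": 0, "dy": 0, "dz": 0, "wx": 0, "wy": 0, "wz": 0, "fingers": 0.2},
    {"dx": 0, "dy": 0, "dz": 0, "wx": 0, "wy": 0, "wz": 0, "fingers": 0.2}
  ]
}}

```text
clock: 26.6
tool_pos: [0.5449, 0.0273, 0.1836]
orientation: [0.707, -0.059, 0.703, 0.058]
contact_force: [-0.5, 0.5, -0.9]
opening: 0.0682
```

Run:
```python
from h import *
from plant import bot
s=bot.get_state(); print(s["opening"],s["contact_force"],s["clock"],s["tool_pos"])
snap(bot,"wrist","w22"); crop("w22","c27",200,440,190,400,3)
snap(bot,"scene","s22"); snap(bot,"top","t22")
```

```text
0.06815049166841042 [-0.54221628  0.51938498 -0.933024  ] 26.6 [0.54491613 0.02733173 0.18363061]
```

View pics/c27.png

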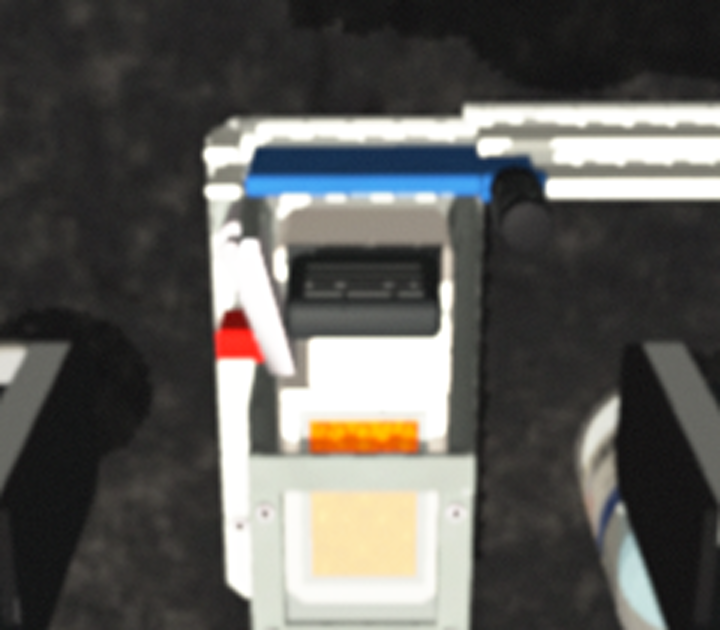

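View pics/s22.png

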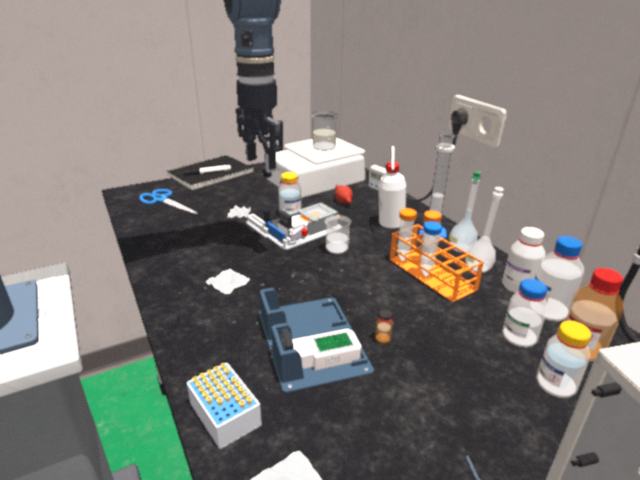

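View pics/t22.png

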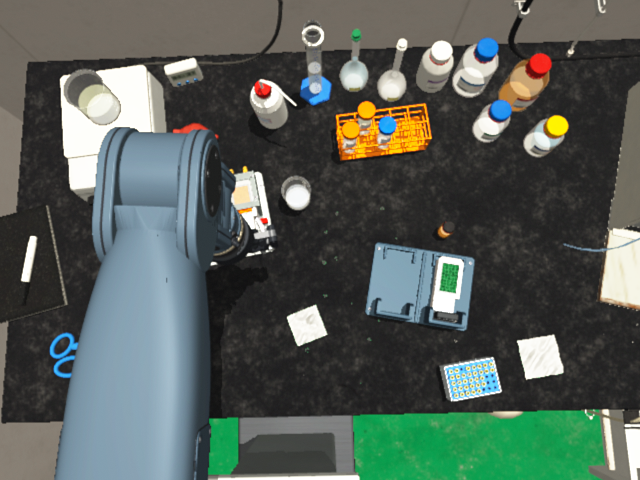

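The gate is across the mouth from crop (245,185) to (490,185), the catch is in the notch, and the spent cassette, bottle, beaker and vial look unmoved. One numeric check before handing in.

Run:
```python
from h import *
from plant import bot
c=load("w22")
a=np.radians(9.5);ex=np.array([np.cos(a),np.sin(a)]); ey=np.array([-ex[1],ex[0]]);o=np.array([.6511,.0456])
f=lambda X:((X[:2]-o)@np.c_[ex,ey]).round(4)
P=lambda U,V,z:f(onz(c,*un(U,V,200,190,3),z))
print("gate right end (shut -.031)",P(246,185,.034),"knob top",P(522,222,.062))
print("catch tip",P(294,374,.031),"shoulder",P(298,387,.034),"roof front",P(360,454,.043),"roof sides",P(249,470,.043),P(476,470,.043))
for n in("top0","t22"):
    h=cv2.cvtColor(load(n)["color"],cv2.COLOR_RGB2HSV); m=cv2.inRange(h,(55,120,50),(85,255,255)); m[:240]=0;m[330:]=0;m[:,:400]=0;m[:,480:]=0
    M=cv2.moments(m,True); print(n,"green window",M["m10"]/M["m00"],M["m01"]/M["m00"])
s=bot.get_state(); print(s["clock"],np.abs(s["joint_velocities"]).max())
```

```text
gate right end (shut -.031) [-0.0774 -0.0307] knob top [-0.0786  0.0389]
catch tip [-0.0187 -0.0191] shoulder [-0.0163 -0.0179] roof front [-0.0003 -0.0004] roof sides [ 0.0049 -0.0316] [0.0049 0.0322]
top0 green window 448.8492462311558 277.56281407035175
t22 green window 448.8463476070529 277.59697732997483
26.75 0.013263864046123647
```

Run:
```python
from plant import bot
print(bot.hand_in()); s=bot.get_state(); print(s["clock"],s["contact_force"])
```

```text
the job is handed in; nothing more can be done
None
the job is handed in; nothing more can be done
```

The fresh cassette is home in the dryer bay with the catch sprung in and the gate shut. I handed the job in at about 27 s of the 72 s allowed. No verdict is reported.

I slid the gate aside to its stop and lifted the fresh cassette from the tray by its flanks. I set it down on the bench in front of the bay and took it again by the handle. Then I pushed it in until it stopped against the end wall, at about 20 N with no more travel. Last, I slid the gate back to its end stop (11 N, no more travel) and raised the arm clear.

**Last checks, in the bay frame:**
- **Gate:** its right end is at y = -30.7 mm; shut is -31 mm.
- **Catch:** the tip is at about (-18.7, -19.1) mm, which is its rest position, and it sits behind the shoulder.
- **Cassette:** the shoulder reads x = -16.3 mm; home is -15 mm. The gripper's position when the cassette stopped puts it within about 0.3 mm of home.
- **Spent cassette:** its window shifted by less than 0.1 pixel in the top view.
- **Bottle, beaker and vial:** they look unmoved in the last scene picture; in the last top view the arm hides the bottle. I did not measure them.

**What went less smoothly:**
- **First move calls:** they were refused because the rows left out some fields; the arm did not move.
- **Nose at the catch:** it stuck briefly, at 18 N, until I eased the downward pressure.
- **Image readings:** they differ from each other by about 1 mm, within the camera calibration.

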